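Put the socket-set tools back into the trolley tray foam

TASK

Put the four loose tools back into the foam inserts of the tool tray, each fully home in the cut-out made for it: the ratchet and the spanner lying flat in their outlines, and the two deep sockets standing upright, each in the empty well of its own size. Let go of everything, and leave the carton and the jar where they stand.

Things in the scene. Friction and masses are not known exactly. Their poses are not given: they have to be found in the camera images.
- ratchet: Loose ratchet handle lying flat, 150 mm long along x. Origin mid-length on its underside, z up. Round steel head 38 mm wide, 24 high, centred at x = +56 mm; drive square on it, up to 35 mm. Black grip x = -75 to +18 mm: 24 wide, 22 high; thinner neck between. 0.32 kg, balances near x = +26 mm; take it across y near x = 0. Starts with x within 75 deg of world x.
- spanner: Loose steel combination spanner lying flat, 140 mm long along x. Origin mid-length, level with its underside, z up. Open jaw 40 mm wide centred at x = +50 mm, ring end 28 mm wide centred at x = -56 mm, both 12 mm thick; shank 14 mm wide, 2 to 10 mm above the underside. 0.14 kg; take the shank across y near x = 0. Starts with x within 75 deg of world x.
- large_socket: Loose large deep steel socket standing on the bench, mouth up: cylinder 38 mm diameter, 78 mm high, about 0.36 kg. Origin at the centre of its underside, z up; its yaw has no meaning.
- small_socket: Loose small deep steel socket standing on the bench, mouth up: cylinder 26 mm diameter, 78 mm high, about 0.18 kg. Origin at the centre of its underside, z up; its yaw has no meaning.
- insert_ratchet: Fixed foam block 180 (x) x 80 (y) x 25 mm high in the steel tray, black with yellow pocket floor; origin at centre of underside, 3 mm over the bench. Ratchet outline 12 mm deep, 5 mm clear all round, head end at +x, 48 mm wide; grip channel 34 mm. Home: tool's origin and axes as the insert's, 13 mm over its origin. Finger slot (x -22 to +22 mm, pocket depth) across the block.
- insert_spanner: Fixed foam block 180 (x) x 80 (y) x 25 mm high in the steel tray, black with yellow pocket floor; origin at centre of underside, 3 mm over the bench. Spanner outline 8 mm deep, 5 mm clear all round, jaw end at +x, 52 mm wide; ring end 38 mm. Home: tool's origin and axes as the insert's, 17 mm over its origin. Finger slot (x -22 to +22 mm, pocket depth) across the block.
- insert_large_socket: Fixed foam block 180 (x) x 80 (y) x 25 mm high in the steel tray, black with yellow pocket floor; origin at centre of underside, 3 mm over the bench. Empty round well at its centre, 48 mm diameter, 12 mm deep (floor 13 mm over the origin), for the large socket. Short sockets stored at x = +58 and -58 mm are fixed and stand 8 mm proud of the foam.
- insert_small_socket: Fixed foam block 180 (x) x 80 (y) x 25 mm high in the steel tray, black with yellow pocket floor; origin at centre of underside, 3 mm over the bench. Empty round well at its centre, 36 mm diameter, 12 mm deep (floor 13 mm over the origin), for the small socket. Short sockets stored at x = +58 and -58 mm are fixed and stand 8 mm proud of the foam.
- carton: Bystander: closed cardboard carton 70 (x) x 105 (y) x 45 mm high, loose on the bench beyond the tray; origin at the centre of its underside.
- jar: Bystander: round clear jar with a dark lid, 58 mm diameter, 62 mm high, loose on the bench beyond the tray; origin at the centre of its underside.
There are look-alikes about, which are no part of the job. Leave any yellow look-alike of the large_socket alone.

How it is judged:
By the outcome, as a careful person would: the job done as asked, in the order asked, and still so for the second after the job is handed in, with the robot touching nothing.
It also fails if it takes over 104 s, if anything falls off the work surface, if the arm or the gripper's body presses on something with over 40 N, if the wrist force passes 120 N, or if a joint passes its speed limit or range.

ROBOT

A 6-joint arm with a two-finger parallel gripper is mounted at the origin on the work surface. World frame = base frame: x ahead of the robot, y to its left, z up, the work surface at z = 0. Lengths are in m, angles in rad, forces in N, time in s.
With the tool pointing down it reaches from about 0.35 to 1 m from the base axis. Payload 7.1 kg.
Tool frame: the origin (TCP) lies between the finger pads; the fingertips stand 17 mm ahead of it and the grasp point (between the pads) lies 2 mm behind it; z points along the fingers, y is the direction in which the jaws open and shut (so a half turn about z gives the same grasp; the last joint's range is limited). The gripper opens to 85 mm and grips with 20 to 120 N. Pads are 22 mm wide; open, the fingers measure 114 mm over their backs; the gripper's body (76 mm by 85 mm) begins 54 mm behind the grasp point. The pads swing forward as they close: fully open they stand 13 mm farther back than shut.
Start: joints at [1.235, 0.423, 1.63, -0, 1.089, -0.019], TCP at [0.195, 0.594, 0.248] pointing down, gripper open.
Joint ranges: [-3, 3], [-0.9, 2.11], [0.09, 2.58], [-1.31, 4.45], [0.11, 2.69], [-2.54, 2.54]. Speed limits (rad/s): [2.39, 2.39, 3.01, 3.14, 3.14, 3.14].

INTERFACE

Orientations are given as a unit quaternion [x, y, z, w].
In Python, from bench import ctrl gives the robot as it stands.
- The arm moves only by the tool drive_tool, never from a script. Its argument "motion" is a list of rows, each a list of 5 numbers: the shift along the world's x, y, z in m, then the turn about the world's z in degrees, then the finger opening in m, from 0 to 0.0854. In form: [[x, y, z, roll, jaw], ...]. A call has 1 to 20 rows; each row is the pose to reach, as a shift and turn from the pose commanded when the call began; what a row does not reach only later rows make up. A row lasts 1/12 s, in which the tool goes at most 41.7 mm and 7.16 degrees, less where a joint would pass 70% of its speed; a pose out of reach is approached as far as the arm can. A call with a gripper value outside its range is refused whole. The fingers move at their own pace and stop on an object; "newtons" is the grip in N (left out, the last holds). Time passes only in rows, so rows that repeat a pose let the fingers close. It gives the time, the measured TCP pose, the force and the opening at its end, in the units of the state.
- ctrl.state(): the state, without advancing time (a new reading comes with each control period).
- ctrl.capture(name): name is "scene" or "top" or "wrist"; returns the picture (400x640x3 uint8, blue, green, red); there is no depth.
- ctrl.get_calibration(name): a dict with "intrinsics" (3x3 intrinsics, pixels), "xyz" and "attitude" of the camera in the world; the wrist camera has in their place "mount" (4x4, takes a point from camera to tool coordinates, whose origin is the TCP and whose axes are the flange's). Camera axes: x right, y down, z forward; pixel columns grow to the right and rows downward; lengths in m; the calibration is good to about 2 mm. The wrist camera is an equidistant fisheye: a pixel r from the principal point sees the ray r / f radians off the axis. A picture is of the moment at which its call begins: read the wrist's pose just before it. get_calibration takes no time and is no camera call.
- ctrl.job_done(): hands the job in, once; it reports no verdict.
The state is a dict: "time_s": time; "joints": joint angles; "dq": joint speeds; "tau": joint torques, N m; "ee_pos": TCP position; "eef_rot": TCP orientation; "contact_force": force on the tool from outside, world axes, zero at the start; "moment": the same for the moment, N m; "grip_width": finger opening in m.
Only numpy, scipy, OpenCV 4.12 (cv2) and the standard library are available. Lean on these libraries where they do the work, as an engineer would, in place of code of your own. Each camera call takes 0.05 s, during which the arm holds its last target.

## Working session

There is one attempt and no reset: what is moved stays moved. The work goes in short steps, Python scripts to look and compute and a tool call to move; the robot and the scene stay as the last step left them, time stands still between calls to the robot, and variables do not carry over. Pictures are saved under pics/ and viewed, and the job is handed in when it is done.

Besides the shell and the picture viewer there is one more tool, called after "Emit:" as name(argument=value, ...), one argument or row to a line, values as JSON. drive_tool: Moves the arm, as the interface text tells. Its arguments: {"type":"object","properties":{"motion":{"type":"array","items":{"type":"array","items":{"type":"number"}}},"newtons":{"type":"number"}},"required":["motion"]}

```bash
ls; mkdir -p pics
python3 - <<'E'
from bench import ctrl
import cv2
print(ctrl.state())
for n in ("scene","top","wrist"):
    print(n,ctrl.get_calibration(n)); cv2.imwrite(f"pics/{n}0.png",ctrl.capture(n))
E
```

```text
pics
{'time_s': 0.0, 'joints': array([ 1.23498560e+00,  4.23844070e-01,  1.63072337e+00,  1.36034137e-06,
        1.08860613e+00, -1.90017553e-02]), 'dq': array([ 1.70637781e-03,  4.91351926e-05, -9.81835755e-04, -4.74433869e-04,
       -9.22444691e-04, -1.27148325e-03]), 'tau': array([-3.09484160e-03, -5.57375050e+01, -2.81741256e+01, -2.08853163e-05,
        7.13582413e-03, -7.13083352e-07]), 'ee_pos': array([0.19450779, 0.59339301, 0.24753055]), 'eef_rot': array([ 1.57743134e-01,  9.87479863e-01, -7.77944464e-04, -1.40090527e-04]), 'contact_force': array([-0.31119206, -0.72572528, -0.62654602]), 'moment': array([0.01673066, 0.01867211, 0.02559716]), 'grip_width': 0.08536116989157286}
scene {'intrinsics': array([[508.74163295,   0.        , 312.35198251],
       [  0.        , 508.74163295, 202.61564035],
       [  0.        ,   0.        ,   1.        ]]), 'xyz': array([1.29655174, 0.21590527, 1.01625713]), 'attitude': array([ 0.59085829,  0.73994558, -0.25373937, -0.19744199])}
top {'intrinsics': array([[436.01001693,   0.        , 326.28720184],
       [  0.        , 436.01001693, 199.01598158],
       [  0.        ,   0.        ,   1.        ]]), 'xyz': array([0.36224845, 0.02952707, 1.2997998 ]), 'attitude': array([ 0.70655405, -0.70215582,  0.06679028, -0.05742498])}
wrist {'intrinsics': array([[309.70691629,   0.        , 320.08094791],
       [  0.        , 309.70691629, 204.24727857],
       [  0.        ,   0.        ,   1.        ]]), 'mount': array([[-3.57457767e-04, -9.55791314e-01, -2.94045637e-01,
         7.55658566e-02],
       [ 9.99999809e-01, -1.93482473e-04, -5.86741682e-04,
        -5.51159883e-04],
       [ 5.03909926e-04, -2.94045791e-01,  9.55791201e-01,
        -1.26071876e-01],
       [ 0.00000000e+00,  0.00000000e+00,  0.00000000e+00,
         1.00000000e+00]])}
```

View pics/top0.png

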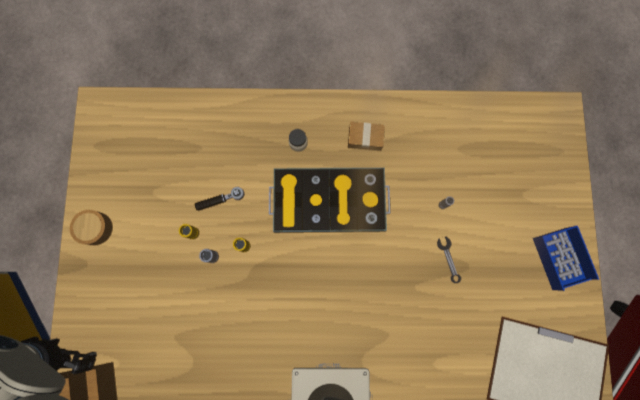

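View pics/scene0.png

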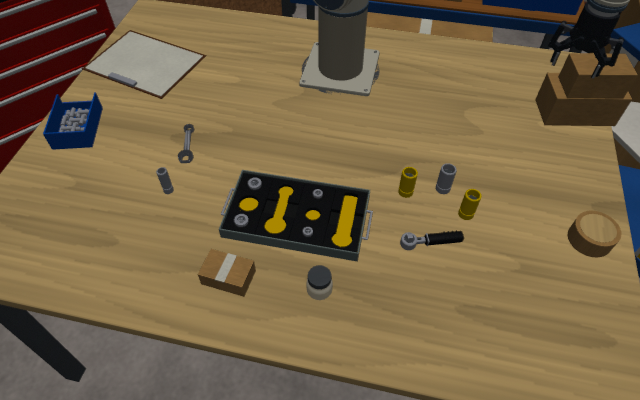

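View pics/wrist0.png

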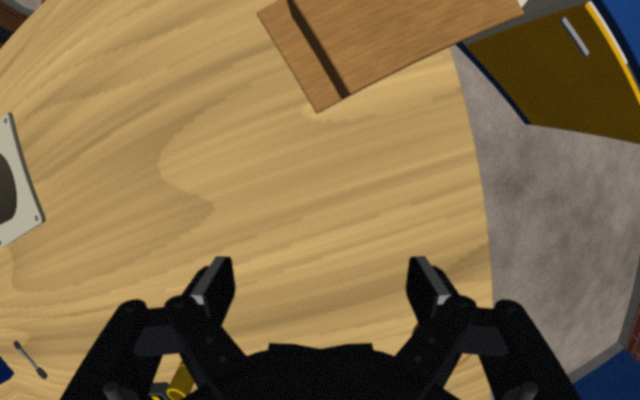

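The top view shows the ratchet (220,197), the grey large socket (207,256) with two yellow look-alikes at (187,231) and (240,244), the small socket (446,202), and the spanner (449,260). It also shows the tray (330,200), the jar (297,138) and the carton (367,135). The scene view matches. The grey socket is the one meant, since the yellow ones are to be left alone. I'll enlarge crops to confirm and measure.

```bash
cat > h.py <<'E'
import numpy as np, cv2
from scipy.spatial.transform import Rotation as R
from bench import ctrl
def ray(cam,uv,st=None):
    c=ctrl.get_calibration(cam);K=np.array(c['intrinsics']);uv=np.atleast_2d(np.asarray(uv,float))
    d=np.c_[(uv[:,0]-K[0,2])/K[0,0],(uv[:,1]-K[1,2])/K[1,1]]
    if cam=='wrist':
        r=np.hypot(d[:,0],d[:,1]);s=np.where(r>1e-9,np.sin(r)/np.maximum(r,1e-9),1)
        v=np.c_[d*s[:,None],np.cos(r)]
        M=np.array(c['mount']);Rt=R.from_quat(st['eef_rot']).as_matrix();p=np.array(st['ee_pos'])
        return p+Rt@M[:3,3], v@(Rt@M[:3,:3]).T
    v=np.c_[d,np.ones(len(d))]
    return np.array(c['xyz']), v@R.from_quat(c['attitude']).as_matrix().T
def plane(cam,uv,z,st=None):
    o,v=ray(cam,uv,st); t=(z-o[2])/v[:,2]; return o+v*t[:,None]
def proj(cam,P,st=None):
    c=ctrl.get_calibration(cam);K=np.array(c['intrinsics']);P=np.atleast_2d(P)
    if cam=='wrist':
        M=np.array(c['mount']);Rt=R.from_quat(st['eef_rot']).as_matrix();p=np.array(st['ee_pos'])
        q=(P-(p+Rt@M[:3,3]))@(Rt@M[:3,:3]); rr=np.hypot(q[:,0],q[:,1]);th=np.arctan2(rr,q[:,2])
        k=th/np.maximum(rr,1e-9); return np.c_[q[:,0]*k*K[0,0]+K[0,2],q[:,1]*k*K[1,1]+K[1,2]]
    q=(P-np.array(c['xyz']))@R.from_quat(c['attitude']).as_matrix()
    return np.c_[q[:,0]/q[:,2]*K[0,0]+K[0,2],q[:,1]/q[:,2]*K[1,1]+K[1,2]]
def crop(img,x0,y0,x1,y1,s,name):
    cv2.imwrite('pics/'+name,cv2.resize(img[y0:y1,x0:x1],None,fx=s,fy=s,interpolation=cv2.INTER_CUBIC))
E
python3 - <<'E'
from h import *
t=cv2.imread('pics/top0.png');s=cv2.imread('pics/scene0.png')
crop(t,170,155,400,285,3.4,'tcrop0.png'); 
crop(s,385,150,485,260,5,'scrop0.png')
hsv=cv2.cvtColor(t,cv2.COLOR_BGR2HSV)
m=cv2.inRange(hsv,(20,200,150),(32,255,255))
n,l,st,c=cv2.connectedComponentsWithStats(m)
for i in range(1,n):
    if st[i,4]>15: print(st[i],c[i],plane('top',c[i],0.016)[0].round(4))
E
```

```text
[281 174  16  53 598] [288.21237458 199.52173913] [0.5881 0.1267 0.016 ]
[335 175  16  49 496] [342.5766129  197.15120968] [ 0.5965 -0.0357  0.016 ]
[363 192  15  15 168] [370.22619048 199.17261905] [ 0.591  -0.1186  0.016 ]
[310 194  12  12 103] [315.61165049 199.51456311] [0.5887 0.0449 0.016 ]
[179 229  13   8  20] [184.85 233.1 ] [0.4857 0.4279 0.016 ]
```

View pics/tcrop0.png

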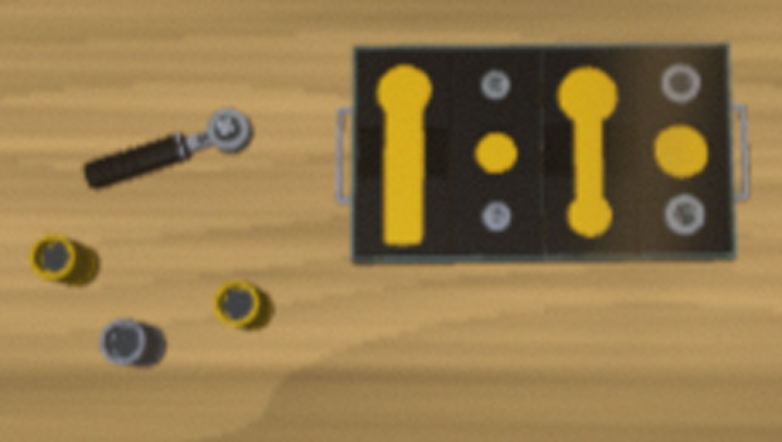

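View pics/scrop0.png

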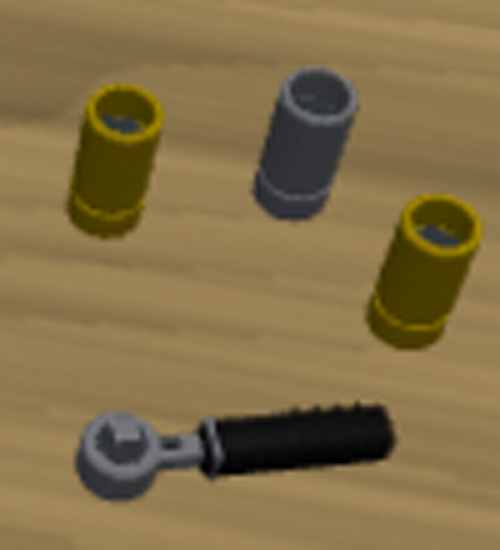

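The crops confirm it. The grey socket at top-crop (125,343) stands between two yellow look-alikes, at (55,258) and (240,303). The ratchet head points right and slightly up, and the insert's head end points up in the picture (+x). Next I'll compute rough positions.

Run:
```python
from h import *
f=lambda x,y:(x/3.4+170,y/3.4+155)
P=lambda uv,z:plane('top',uv,z)[0].round(4)
print('head',P(f(230,128),.024),'tail',P(f(90,174),.02))
print('large',P(f(124,341),.078),'y1',P(f(55,257),.078),'y2',P(f(238,301),.078))
print('large scene',plane('scene',(385+319/5,150+97/5),.078)[0].round(4))
print('head scene',plane('scene',(385+119/5,150+440/5),.024)[0].round(4))
t=cv2.imread('pics/top0.png');crop(t,425,185,475,290,5.5,'tcrop1.png')
s=cv2.imread('pics/scene0.png');crop(s,140,110,220,205,6,'scrop1.png')
```

```text
head [0.6063 0.2766 0.024 ] tail [0.5654 0.3973 0.02  ]
large [0.4185 0.3452 0.078 ] y1 [0.4868 0.4054 0.078 ] y2 [0.4516 0.2538 0.078 ]
large scene [0.4241 0.3499 0.078 ]
head scene [0.6083 0.2806 0.024 ]
```

View pics/tcrop1.png

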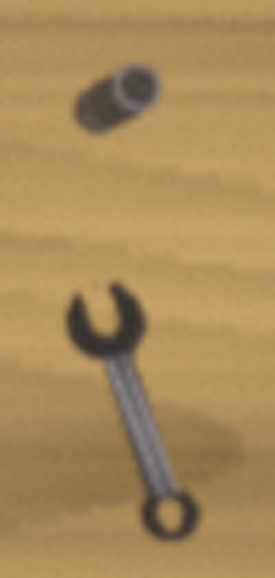

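View pics/scrop1.png

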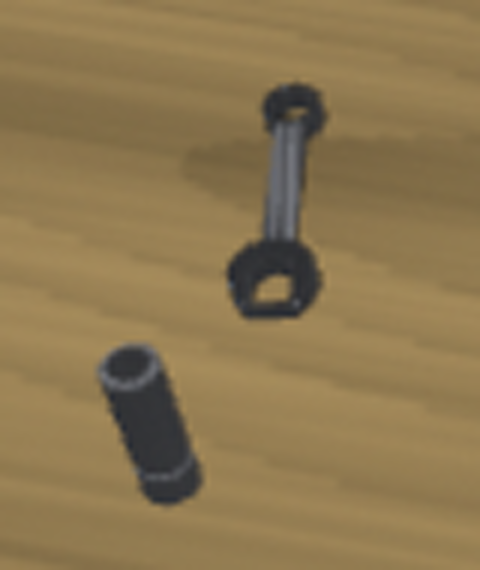

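Emit:
drive_tool(
  motion=[
    [0.393,-0.264,-0.05,-53,0.085],
    [0.393,-0.264,-0.05,-53,0.085],
    [0.393,-0.264,-0.05,-53,0.085],
    [0.393,-0.264,-0.05,-53,0.085],
    [0.393,-0.264,-0.05,-53,0.085],
    [0.393,-0.264,-0.05,-53,0.085],
    [0.393,-0.264,-0.05,-53,0.085],
    [0.393,-0.264,-0.05,-53,0.085],
    [0.393,-0.264,-0.05,-53,0.085],
    [0.393,-0.264,-0.05,-53,0.085],
    [0.393,-0.264,-0.05,-53,0.085],
    [0.393,-0.264,-0.05,-53,0.085],
    [0.393,-0.264,-0.05,-53,0.085],
    [0.393,-0.264,-0.05,-53,0.085],
    [0.393,-0.264,-0.05,-53,0.085],
  ],
  newtons=40,
)

```text
time_s: 1.4
ee_pos: [0.5867, 0.3304, 0.198]
eef_rot: [0.582, 0.813, -0.0, -0.0]
contact_force: [-0.1, 0.2, -0.2]
grip_width: 0.0852
```

```bash
cat > w.py <<'E'
from h import *
import sys,pickle
def shot(n):
    st=ctrl.state(); im=ctrl.capture('wrist'); cv2.imwrite(f'pics/{n}.png',im); pickle.dump(st,open(f'{n}.pkl','wb'))
    y=R.from_quat(st['eef_rot']).as_matrix()[:,1]
    print(st['time_s'],st['ee_pos'].round(4),'jaw deg',np.degrees(np.arctan2(y[1],y[0])).round(2),st['grip_width'],st['contact_force'].round(1))
    return st,im
if __name__=='__main__': shot(sys.argv[1])
E
python3 w.py w1
```

```text
1.4 [0.5867 0.3304 0.198 ] jaw deg 18.86 0.08524548692842202 [-0.1  0.2 -0.2]
```

View pics/w1.png

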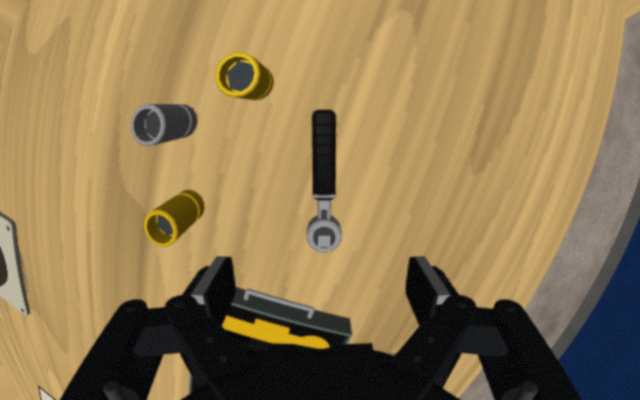

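The wrist picture shows the ratchet with its head at (324,234) and grip from (323,110) to (324,195). The grey socket rim is at (149,124), with the yellow ones at (240,76) and (163,226).

Run:
```python
from h import *
import pickle
st=pickle.load(open('w1.pkl','rb'));im=cv2.imread('pics/w1.png')
m=cv2.inRange(im[95:200,290:360],(0,0,0),(45,45,45))
n,l,s,c=cv2.connectedComponentsWithStats(m);i=1+np.argmax(s[1:,4]);print(s[i],c[i]+[290,95])
ys,xs=np.where(l==i);uv=np.c_[xs+290,ys+95]
P=plane('wrist',uv,.015,st)[:,:2];r=cv2.minAreaRect((P*1000).astype(np.float32));print('grip rect mm',r)
d=np.linalg.svd(P-P.mean(0))[2][0] if False else None
# head circle
g=cv2.cvtColor(im[205:262,295:355],cv2.COLOR_BGR2HSV);mm=cv2.inRange(g,(0,0,60),(180,70,255))
n,l,s,c=cv2.connectedComponentsWithStats(mm);i=1+np.argmax(s[1:,4]);pts=np.argwhere(l==i)[:,::-1].astype(np.float32)
(hx,hy),hr=cv2.minEnclosingCircle(pts[pts[:,1]>14]);print('head px',hx+295,hy+205,hr)
H=plane('wrist',(hx+295,hy+205),.022,st)[0];print('head',H)
G=plane('wrist',np.mean(uv,0),.017,st)[0];print('gripcen',G,'yaw',np.degrees(np.arctan2(*(H-G)[1::-1])),'dist (84.5)',np.linalg.norm((H-G)[:2]))
u=(H-G)[:2]/np.linalg.norm((H-G)[:2]);print('origin from head',H[:2]-.056*u,'from grip',G[:2]+.0285*u)
for q in ((149,124),(240,76),(163,226)):print(plane('wrist',q,.078,st)[0].round(4))
```

```text
[  23   16   22   83 1765] [323.6470255  151.71898017]
grip rect mm ((577.9169311523438, 363.0513610839844), (21.34136199951172, 83.87700653076172), 19.323678970336914)
head px 323.3259677886963 233.7679557800293 18.479440689086914
head [0.60526443 0.28315376 0.022     ]
gripcen [0.57768717 0.36432879 0.017     ] yaw -71.23604978060374 dist (84.5) 0.08573150526686803
origin from head [0.5872509  0.33617746] from grip [0.58685477 0.33734351]
[0.4209 0.3503 0.078 ]
[0.4914 0.4095 0.078 ]
[0.4538 0.2615 0.078 ]
```

Emit:
drive_tool(
  motion=[
    [0,0.003,-0.04,0,0.065],
    [0,0.006,-0.08,0,0.055],
    [0,0.006,-0.12,0,0.055],
    [0,0.006,-0.15,0,0.055],
    [0,0.006,-0.165,0,0.055],
    [0,0.006,-0.177,0,0.055],
    [0,0.006,-0.177,0,0.055],
    [0,0.006,-0.177,0,0.055],
    [0,0.006,-0.177,0,0.055],
  ],
)

```text
time_s: 2.2
ee_pos: [0.5889, 0.3369, 0.0235]
eef_rot: [0.582, 0.813, 0.002, 0.001]
contact_force: [0.7, 0.1, -0.5]
grip_width: 0.0547
```

```bash
python3 w.py w2
```

```text
2.2 [0.5889 0.3369 0.0235] jaw deg 18.87 0.054692782605352645 [ 0.7  0.1 -0.5]
```

View pics/w2.png

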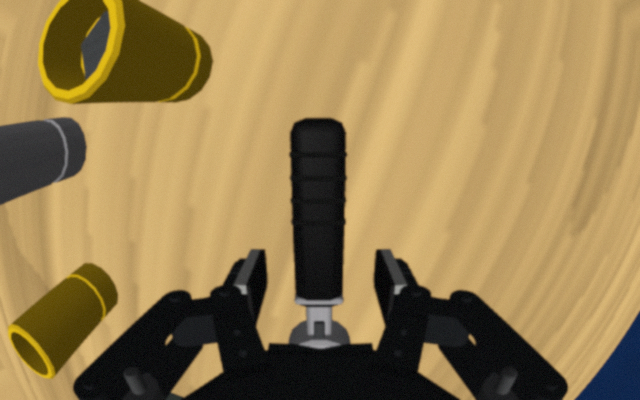

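The fingers straddle the grip near its front, centred around x=320. Closing.

Emit:
drive_tool(
  motion=[
    [0,0,-0.002,0,0.055],
    [0,0,-0.002,0,0.015],
    [0,0,-0.002,0,0.015],
    [0,0,-0.002,0,0.015],
    [0,0,-0.002,0,0.015],
    [0,0,-0.002,0,0.015],
    [0,0,-0.002,0,0.015],
    [0,0,-0.002,0,0.015],
  ],
  newtons=60,
)

```text
time_s: 2.92
ee_pos: [0.5882, 0.3361, 0.0201]
eef_rot: [0.582, 0.813, 0.0, 0.0]
contact_force: [-0.3, -1.0, 6.7]
grip_width: 0.0226
```

```bash
python3 w.py w3
```

```text
2.9167 [0.5882 0.3361 0.0201] jaw deg 18.85 0.02255816045562183 [-0.3 -1.   6.7]
```

View pics/w3.png

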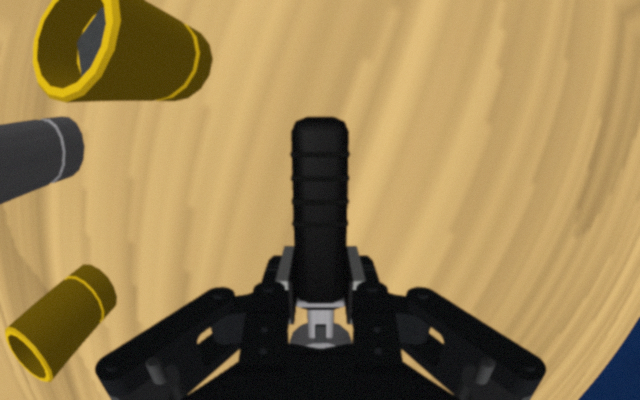

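Emit:
drive_tool(
  motion=[
    [0,0,0.03,0,0.015],
    [0,0,0.07,0,0.015],
    [0,0,0.11,0,0.015],
    [0.092,-0.286,0.23,71.2,0.015],
    [0.092,-0.286,0.23,71.2,0.015],
    [0.092,-0.286,0.23,71.2,0.015],
    [0.092,-0.286,0.23,71.2,0.015],
    [0.092,-0.286,0.23,71.2,0.015],
    [0.092,-0.286,0.23,71.2,0.015],
    [0.092,-0.286,0.23,71.2,0.015],
    [0.092,-0.286,0.23,71.2,0.015],
    [0.092,-0.286,0.23,71.2,0.015],
    [0.092,-0.286,0.23,71.2,0.015],
    [0.092,-0.286,0.23,71.2,0.015],
    [0.092,-0.286,0.23,71.2,0.015],
    [0.092,-0.286,0.23,71.2,0.015],
    [0.092,-0.286,0.23,71.2,0.015],
  ],
)

```text
time_s: 4.38
ee_pos: [0.6793, 0.0504, 0.2488]
eef_rot: [0.0, 1.0, -0.0, -0.0]
contact_force: [-0.7, 0.3, -3.0]
grip_width: 0.0228
```

```bash
python3 w.py w4
```

```text
4.3833 [0.6793 0.0504 0.2488] jaw deg 89.96 0.022817191060248872 [-0.7  0.3 -3. ]
```

View pics/w4.png

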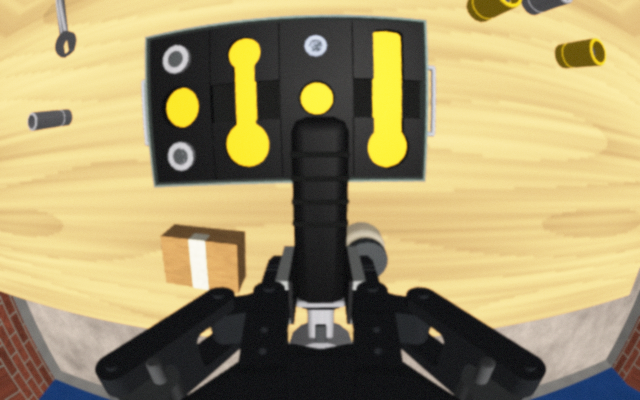

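The tray is in clear view: ratchet pocket at (387,100), small well (317,98), spanner pocket (246,103), large well (183,107). Measuring insert poses.

```bash
cat > tray.py <<'E'
from h import *
import pickle
def tray(n):
    st=pickle.load(open(n+'.pkl','rb'));im=cv2.imread(f'pics/{n}.png')
    hsv=cv2.cvtColor(im,cv2.COLOR_BGR2HSV);m=cv2.inRange(hsv,(22,200,120),(34,255,255))
    N,l,s,c=cv2.connectedComponentsWithStats(m)
    for i in range(1,N):
        if s[i,4]<300: continue
        ys,xs=np.where(l==i)
        for z in (.022,.024):
            P=plane('wrist',np.c_[xs,ys],z,st)[:,:2]*1000
            (cx,cy),(w,h),a=cv2.minAreaRect(P.astype(np.float32))
            print(s[i],z,'rect',round(cx,1),round(cy,1),round(w,1),round(h,1),round(a,2),'bbox c',((P.max(0)+P.min(0))/2).round(1),np.ptp(P,axis=0).round(1))
if __name__=='__main__':
    import sys; tray(sys.argv[1])
E
python3 tray.py w4
python3 - <<'E'
from h import *
im=ctrl.capture('scene');cv2.imwrite('pics/s1.png',im);crop(im,200,120,420,280,3.5,'s1c.png')
st=ctrl.state()
import pickle
print(plane('wrist',[(177,59),(180,156),(316,45)],.036,pickle.load(open('w4.pkl','rb'))).round(4))
E
```

```text
[ 226   38   43  129 2823] 0.022 rect 589.3 -33.0 50.7 151.2 87.43 bbox c [589.1 -35.3] [151.4  50.9]
[ 226   38   43  129 2823] 0.024 rect 589.4 -32.5 50.4 150.3 87.43 bbox c [589.2 -34.9] [150.6  50.6]
[ 166   87   33   41 1037] 0.022 rect 590.0 -115.6 45.9 46.0 36.99 bbox c [ 589.9 -116.1] [49.  44.3]
[ 166   87   33   41 1037] 0.024 rect 590.1 -114.6 45.7 45.8 36.99 bbox c [ 590.  -115.1] [48.7 44.1]
[[ 0.5326 -0.1146  0.036 ]
 [ 0.6478 -0.1154  0.036 ]
 [ 0.529   0.0456  0.036 ]]
```

View pics/s1c.png

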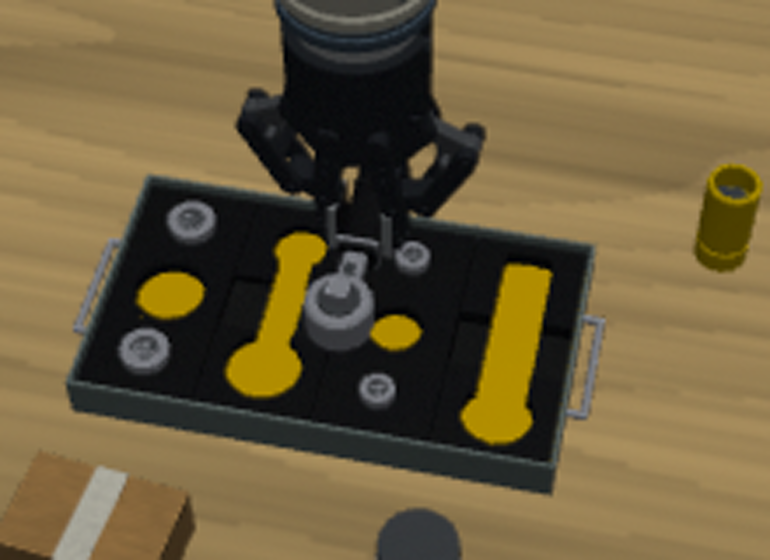

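```bash
sed -i 's/(22,200,120),(34,255,255)/(20,140,110),(36,255,255)/' tray.py; python3 tray.py w4
python3 - <<'E'
from h import *
import pickle
st=pickle.load(open('w4.pkl','rb'));im=cv2.imread('pics/w4.png')
print(cv2.cvtColor(im,cv2.COLOR_BGR2HSV)[[100,100,103],[387,317,246]])
# tray outer/dark: seams & rotation via ratchet channel slices
m=cv2.inRange(cv2.cvtColor(im,cv2.COLOR_BGR2HSV),(20,140,110),(36,255,255))
for nm,a,b,z in(('ratchet',350,425,.022),('spanner',215,280,.024)):
    for y in range(35,168,10):
        xs=np.where(m[y,a:b])[0]
        if len(xs)>3:
            P=plane('wrist',[(a+xs[0]-.5,y),(a+xs[-1]+.5,y)],z,st)*1000;print(nm,y,P[:,0].mean().round(1),P[:,1].mean().round(1),np.ptp(P[:,1]).round(1))
E
```

```text
[467   0  55  22 398] 0.022 rect 454.2 274.9 29.2 92.6 13.77 bbox c [452.6 272.9] [47.1 87. ]
[467   0  55  22 398] 0.024 rect 455.1 273.6 29.0 92.0 13.77 bbox c [453.4 271.6] [46.8 86.5]
[ 367   31   40  137 4190] 0.022 rect 586.2 124.4 160.4 46.7 2.67 bbox c [586.  127.1] [160.6  46.9]
[ 367   31   40  137 4190] 0.024 rect 586.3 124.0 159.4 46.4 2.67 bbox c [586.1 126.7] [159.7  46.6]
[ 226   38   44  129 3618] 0.022 rect 589.3 -32.4 51.9 151.3 87.46 bbox c [589.1 -34.7] [151.6  52.1]
[ 226   38   44  129 3618] 0.024 rect 589.4 -32.0 51.6 150.4 87.46 bbox c [589.2 -34.2] [150.7  51.8]
[555  38  51  30 640] 0.022 rect 477.7 435.6 43.3 129.8 15.01 bbox c [477.9 436. ] [ 65.9 123.4]
[555  38  51  30 640] 0.024 rect 478.5 433.4 43.0 129.0 15.01 bbox c [478.6 433.8] [ 65.5 122.7]
[300  82  34  33 882] 0.022 rect 587.5 45.9 37.0 36.6 89.73 bbox c [587.5  45.9] [36.6 37. ]
[300  82  34  33 882] 0.024 rect 587.6 46.0 36.8 36.4 89.73 bbox c [587.6  45.9] [36.4 36.8]
[ 166   87   33   41 1059] 0.022 rect 589.8 -116.0 43.9 48.9 87.41 bbox c [ 589.9 -116.1] [49.1 44.4]
[ 166   87   33   41 105
[... 193 characters left out ...]
5.1 125.9 33.9
ratchet 65 547.0 125.9 33.8
ratchet 75 558.8 125.9 33.8
ratchet 85 570.6 125.4 35.0
ratchet 95 582.2 125.5 37.4
ratchet 105 593.8 125.6 35.2
ratchet 115 605.3 126.5 36.5
ratchet 125 616.9 126.7 34.2
ratchet 135 628.5 127.7 40.4
ratchet 145 640.2 127.0 47.7
ratchet 155 652.0 126.8 44.3
ratchet 165 663.9 126.5 21.7
spanner 45 522.6 -34.5 32.9
spanner 55 534.4 -36.3 38.9
spanner 65 546.4 -36.7 28.2
spanner 75 558.3 -36.1 24.7
spanner 85 570.1 -34.5 25.8
spanner 95 581.7 -34.6 25.9
spanner 105 593.2 -34.8 25.9
spanner 115 604.9 -33.9 26.0
spanner 125 616.4 -33.7 29.6
spanner 135 627.9 -34.3 48.8
spanner 145 639.6 -34.2 52.7
spanner 155 651.3 -34.1 46.9
spanner 165 663.2 -34.4 20.6
```

Emit:
drive_tool(
  motion=[
    [-0.0925,0.076,0,0.7,0.015],
    [-0.0925,0.076,0,0.7,0.015],
    [-0.0925,0.076,0,0.7,0.015],
    [-0.0925,0.076,0,0.7,0.015],
    [-0.0925,0.076,-0.04,0.7,0.015],
    [-0.0925,0.076,-0.08,0.7,0.015],
    [-0.0925,0.076,-0.12,0.7,0.015],
    [-0.0925,0.076,-0.15,0.7,0.015],
    [-0.0925,0.076,-0.17,0.7,0.015],
    [-0.0925,0.076,-0.17,0.7,0.015],
    [-0.0925,0.076,-0.17,0.7,0.015],
  ],
)

```text
time_s: 5.4
ee_pos: [0.5867, 0.126, 0.0787]
eef_rot: [-0.006, 1.0, -0.0, -0.001]
contact_force: [0.3, -0.4, -2.8]
grip_width: 0.0227
```

```bash
python3 w.py w5
python3 - <<'E'
from h import *
im=ctrl.capture('scene');crop(im,200,120,420,280,3.5,'s2c.png')
E
```

```text
5.4 [0.5867 0.126  0.0787] jaw deg 90.74 0.022738494536592206 [ 0.3 -0.4 -2.8]
```

View pics/w5.png

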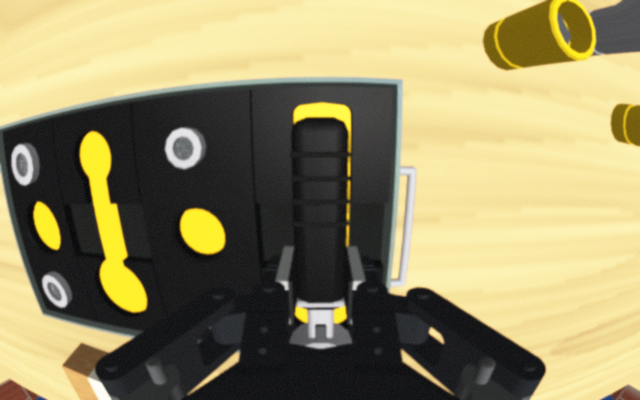

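View pics/s2c.png

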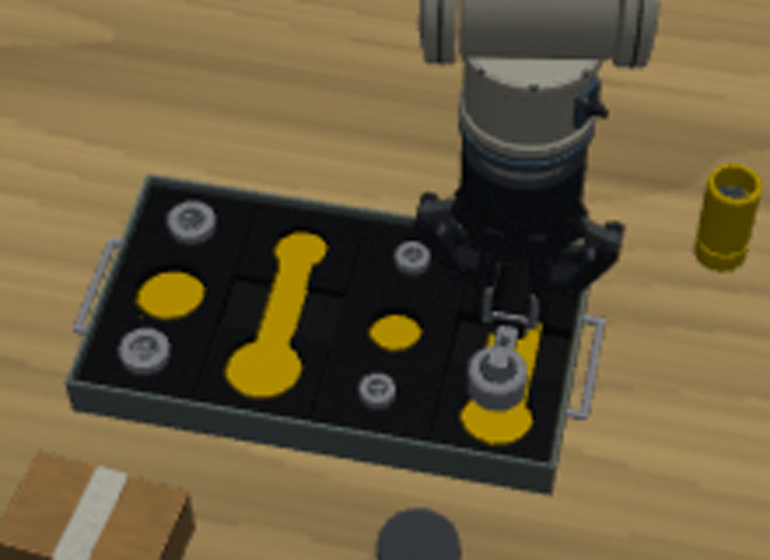

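The pocket's yellow shows more on the right (+y) of the grip. I'll measure the offset.

Run:
```python
from h import *
import pickle
st=pickle.load(open('w5.pkl','rb'));im=cv2.imread('pics/w5.png')
m=cv2.inRange(cv2.cvtColor(im,cv2.COLOR_BGR2HSV),(20,140,110),(36,255,255))
for y in range(102,250,6):
    xs=np.where(m[y,285:365])[0]+285
    if len(xs)>1: P=plane('wrist',[(xs[0]-.5,y),(xs[-1]+.5,y)],.022,st)*1000;print(y,xs[0],xs[-1],P[:,:2].round(1).tolist(),P[:,1].mean().round(1))
g=cv2.cvtColor(im,cv2.COLOR_BGR2GRAY)
print(g[112,285:365]);print(g[150,285:365]); print(proj('wrist',[[.5867-.075,.126,.0787-.0201+.022],[.5867-.075,.126,.0787-.0201+.01]],st))
```

```text
102 315 329 [[505.1, 121.3], [505.0, 130.0]] 125.7
108 295 349 [[508.7, 109.7], [508.2, 141.7]] 125.7
114 293 351 [[512.2, 108.5], [511.7, 143.0]] 125.8
120 293 351 [[515.8, 108.5], [515.3, 143.1]] 125.8
126 345 351 [[519.0, 139.0], [518.9, 143.1]] 141.1
132 348 351 [[522.5, 140.9], [522.4, 143.2]] 142.1
138 348 351 [[526.1, 141.0], [526.0, 143.3]] 142.2
144 348 350 [[529.6, 141.1], [529.6, 142.8]] 142.0
150 348 350 [[533.2, 141.2], [533.2, 143.0]] 142.1
162 347 350 [[540.5, 140.8], [540.4, 143.2]] 142.0
168 347 350 [[544.1, 140.9], [544.1, 143.3]] 142.1
174 347 350 [[547.8, 141.0], [547.8, 143.4]] 142.2
180 348 349 [[551.5, 141.7], [551.5, 142.9]] 142.3
186 347 350 [[555.3, 141.2], [555.2, 143.7]] 142.5
192 347 350 [[559.0, 141.4], [559.0, 143.8]] 142.6
198 347 349 [[562.9, 141.5], [562.8, 143.4]] 142.4
204 347 349 [[566.7, 141.7], [566.7, 143.5]] 142.6
210 346 349 [[570.6, 141.2], [570.6, 143.7]] 142.4
216 346 349 [[574.6, 141.3], [574.6, 143.9]] 142.6
228 346 349 [[582.6, 141.7], [582.6, 144.2]] 142.9
234 346 349 [[586.8, 141.8], [586.8, 144.4]] 143.1
240 346 348 [[591.0, 142.0], [590.9, 143.9]] 143.0
[ 60  56  60  61  62  63  56  69 133 204 225 230 231 231 231 231 231 231
 231 231 231 231 231 231 231 231 231 231 231 231 232 231 231 232 232 231
 232 232 231 232 231 231 232 232 231 232 232 232 232 232 232 232 232 232
 232 231 232 231 232 232 232 232 232 231 221 167  86  63  69  72  72  70
  72  72  71  73  73  69  73  70]
[ 51  51  53  51  53  43  39  27  23  23  19  22  23  24  30  34  34  38
  42  43  46  50  49  48  50  46  48  49  50  50  52  50  53  52  50  51
  54  54  54  53  52  56  53  53  52  55  55  54  57  54  53  50  47  38
  41  34  29  30  26  27  20  37  81 132 154 128  80  57  54  62  62  60
  61  62  62  62  63  57  59  61]
[[323.42319448 113.61191757]
 [323.15544666 113.51408144]]
```

Emit:
drive_tool(
  motion=[
    [-0.0015,0.001,-0.015,0,0.015],
    [-0.0015,0.001,-0.025,0,0.015],
    [-0.0015,0.001,-0.033,0,0.015],
    [-0.0015,0.001,-0.038,0,0.015],
    [-0.0015,0.001,-0.042,0,0.015],
    [-0.0015,0.001,-0.042,0,0.015],
    [-0.0015,0.001,-0.042,0,0.015],
  ],
)

```text
time_s: 6.08
ee_pos: [0.5858, 0.1269, 0.0374]
eef_rot: [-0.006, 1.0, -0.0, -0.0]
contact_force: [-0.2, 0.5, -3.1]
grip_width: 0.0227
```

```bash
python3 w.py w6
```

```text
6.0833 [0.5858 0.1269 0.0374] jaw deg 90.74 0.02268463248190239 [-0.2  0.5 -3.1]
```

View pics/w6.png

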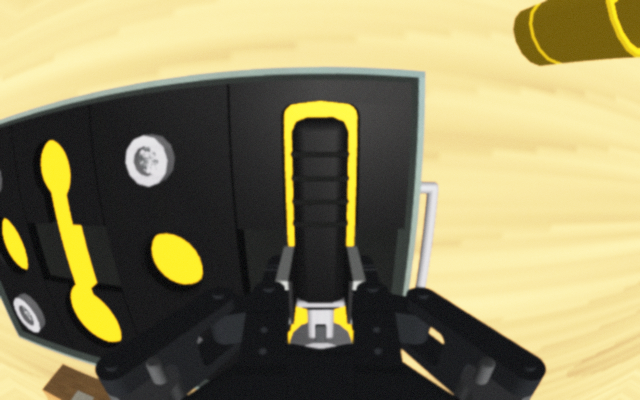

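The ratchet is centred inside its outline with even yellow all round, about 1 mm above the floor. Release and retreat.

Emit:
drive_tool(
  motion=[
    [0,0,-0.0012,0,0.015],
    [0,0,-0.0012,0,0.036],
    [0,0,-0.0012,0,0.036],
    [0,0,-0.0012,0,0.036],
    [0,0,-0.0012,0,0.036],
    [0,0,0.02,0,0.036],
    [0,0,0.06,0,0.036],
    [0,0,0.1,0,0.06],
    [0,0,0.14,0,0.06],
    [0,0,0.17,0,0.06],
    [0,0,0.17,0,0.06],
  ],
)

```text
time_s: 7.05
ee_pos: [0.5895, 0.1277, 0.2147]
eef_rot: [-0.007, 1.0, 0.001, 0.006]
contact_force: [1.1, 0.1, 0.3]
grip_width: 0.0601
```

```bash
python3 w.py w7;  python3 - <<'E'
from h import *
P=lambda x,y,z:plane('top',(x/5.5+425,y/5.5+185),z)[0].round(4)
print('jaw',P(106,318,.012),'ring',P(170,513,.012),'small',P(138,86,.078))
S=lambda x,y,z:plane('scene',(x/6+140,y/6+110),z)[0].round(4)
print('jaw',S(275,278,.012),'ring',S(294,108,.012),'small',S(130,368,.078))
E
```

```text
7.05 [0.5895 0.1277 0.2147] jaw deg 90.75 0.060094522707896794 [1.1 0.1 0.3]
jaw [ 0.4622 -0.3368  0.012 ] ring [ 0.3591 -0.3665  0.012 ] small [ 0.5774 -0.3398  0.078 ]
jaw [ 0.4685 -0.3303  0.012 ] ring [ 0.3649 -0.3618  0.012 ] small [ 0.5827 -0.3338  0.078 ]
```

View pics/w7.png

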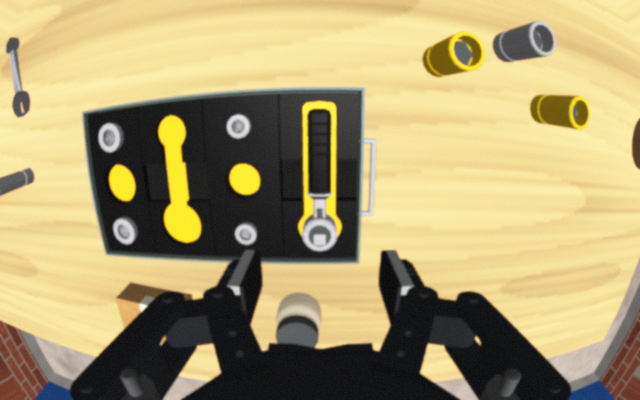

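The ratchet lies home with yellow all round, head at (319,232). Now to the spanner, which should be around (0.416, -0.348) at yaw about 17°.

Emit:
drive_tool(
  motion=[
    [-0.17,-0.475,0,-140,0.05],
    [-0.17,-0.475,0,-140,0.05],
    [-0.17,-0.475,0,-140,0.05],
    [-0.17,-0.475,0,-140,0.05],
    [-0.17,-0.475,0,-140,0.05],
    [-0.17,-0.475,0,-140,0.05],
    [-0.17,-0.475,0,-140,0.05],
    [-0.17,-0.475,0,-140,0.05],
    [-0.17,-0.475,0,-140,0.05],
    [-0.17,-0.475,0,-140,0.05],
    [-0.17,-0.475,0,-140,0.05],
    [-0.17,-0.475,0,-140,0.05],
    [-0.17,-0.475,0,-140,0.05],
    [-0.17,-0.475,0,-140,0.05],
    [-0.17,-0.475,0,-140,0.05],
    [-0.17,-0.475,0,-140,0.05],
    [-0.17,-0.475,0,-140,0.05],
    [-0.17,-0.475,0,-140,0.05],
    [-0.17,-0.475,0,-140,0.05],
    [-0.17,-0.475,0,-140,0.05],
  ],
)

```text
time_s: 8.77
ee_pos: [0.415, -0.3476, 0.2059]
eef_rot: [0.939, 0.345, -0.001, -0.001]
contact_force: [-1.2, 1.0, -0.7]
grip_width: 0.0497
```

Emit:
drive_tool(
  motion=[
    [0,0,0,-7,0.05],
    [0,0,0,-14,0.05],
    [0,0,0,-20,0.05],
    [0,0,0,-24,0.05],
    [0,0,0,-24,0.05],
    [0,0,0,-24,0.05],
    [0,0,0,-24,0.05],
  ],
)

```text
time_s: 9.35
ee_pos: [0.4153, -0.3478, 0.2066]
eef_rot: [0.989, 0.147, -0.0, -0.0]
contact_force: [-0.4, 0.5, -0.1]
grip_width: 0.0501
```

```bash
python3 w.py w8
```

```text
9.35 [ 0.4153 -0.3478  0.2066] jaw deg -73.13 0.05006837392809078 [-0.4  0.5 -0.1]
```

View pics/w8.png

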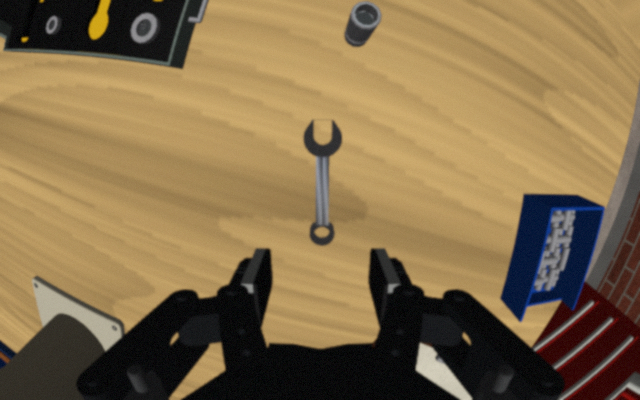

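The spanner has its open jaw at (323,138) and its ring at (321,232). The small socket rim is at (364,16). Measuring.

Run:
```python
from h import *
import pickle
st=pickle.load(open('w8.pkl','rb'));im=cv2.imread('pics/w8.png')
crop(im,280,105,370,255,4,'w8c.png')
hsv=cv2.cvtColor(im,cv2.COLOR_BGR2HSV)
sub=hsv[105:255,290:355];m=((sub[...,1]<90)|(sub[...,2]<60)).astype(np.uint8)
n,l,s,c=cv2.connectedComponentsWithStats(m);i=1+np.argmax(s[1:,4]);print(s[i],c[i])
ys,xs=np.where(l==i);uv=np.c_[xs+290,ys+105]
P=plane('wrist',uv,.010,st)[:,:2]*1000
print('rect',cv2.minAreaRect(P.astype(np.float32)))
sh=uv[(uv[:,1]>165)&(uv[:,1]<212)];S=plane('wrist',sh,.010,st)[:,:2]*1000
vx,vy,x0,y0=cv2.fitLine(S.astype(np.float32),cv2.DIST_L2,0,.01,.01).ravel();print('shank yaw',np.degrees(np.arctan2(vy,vx)),x0,y0)
u=np.array([vx,vy])*np.sign(vx); q=P@u;n_=np.array([-u[1],u[0]]);w=P@n_
print('along',q.min(),q.max(),np.ptp(q),'mid',(q.min()+q.max())/2); cc=u*(q.min()+q.max())/2+n_*(S@n_).mean();print('origin est',cc)
print('small rim',plane('wrist',(364,16),.078,st)[0])
```

```text
[  14   16   37  124 1892] [31.76162791 75.24577167]
rect ((412.22540283203125, -351.4459533691406), (137.35018920898438, 37.43578338623047), 17.427968978881836)
shank yaw 17.05202 408.44455 -351.6102
along 222.38788802743147 359.6527178977903 137.26482987035882 mid 291.0203029626109
origin est [ 411.92218293 -350.54350971]
small rim [ 0.5756165  -0.33684503  0.078     ]
```

View pics/w8c.png

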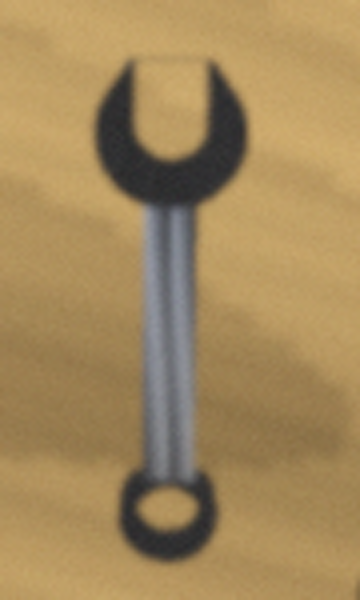

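Emit:
drive_tool(
  motion=[
    [-0.003,-0.003,-0.04,0,0.045],
    [-0.003,-0.003,-0.08,0,0.045],
    [-0.003,-0.003,-0.12,0,0.045],
    [-0.003,-0.003,-0.15,0,0.045],
    [-0.003,-0.003,-0.17,0,0.045],
    [-0.003,-0.003,-0.183,0,0.045],
    [-0.003,-0.003,-0.186,0,0.045],
    [-0.003,-0.003,-0.186,0,0.045],
    [-0.003,-0.003,-0.186,0,0.045],
    [-0.003,-0.003,-0.186,0,0.045],
  ],
)

```text
time_s: 10.23
ee_pos: [0.4135, -0.3519, 0.0228]
eef_rot: [0.989, 0.146, 0.001, 0.001]
contact_force: [-0.3, -0.2, 0.5]
grip_width: 0.045
```

```bash
python3 w.py w9
```

```text
10.2333 [ 0.4135 -0.3519  0.0228] jaw deg -73.24 0.044976225001522846 [-0.3 -0.2  0.5]
```

View pics/w9.png

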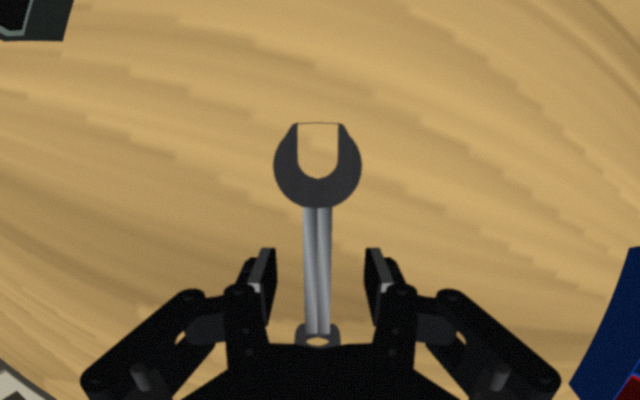

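The shank sits between the pads. Closing.

Emit:
drive_tool(
  motion=[
    [0,0,-0.001,0,0.045],
    [0,0,-0.001,0,0.045],
    [0,0,-0.001,0,0.005],
    [0,0,-0.001,0,0.005],
    [0,0,-0.001,0,0.005],
    [0,0,-0.001,0,0.005],
    [0,0,-0.001,0,0.005],
    [0,0,-0.001,0,0.005],
    [0,0,-0.001,0,0.005],
    [0,0,-0.001,0,0.005],
  ],
)

```text
time_s: 11.12
ee_pos: [0.4128, -0.3512, 0.0208]
eef_rot: [0.989, 0.146, 0.0, 0.0]
contact_force: [-1.3, 0.3, 5.3]
grip_width: 0.0119
```

```bash
python3 w.py w10
```

```text
11.1167 [ 0.4128 -0.3512  0.0208] jaw deg -73.25 0.011850807724159203 [-1.3  0.3  5.3]
```

View pics/w10.png

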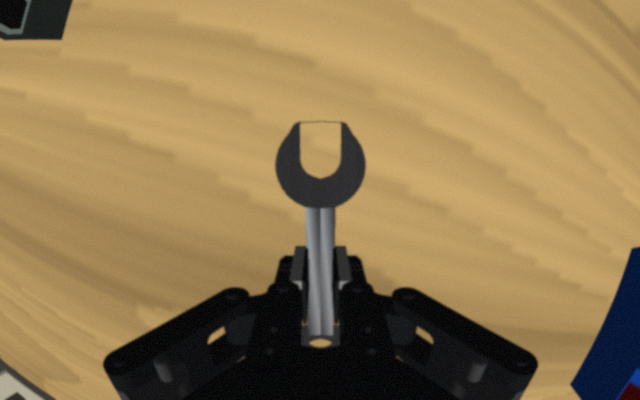

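Emit:
drive_tool(
  motion=[
    [0,0,0.03,0,0.005],
    [0,0,0.07,0,0.005],
    [0,0,0.1,0,0.005],
    [0.175,0.316,0.1,-16,0.005],
    [0.175,0.316,0.1,-16,0.005],
    [0.175,0.316,0.1,-16,0.005],
    [0.175,0.316,0.1,-16,0.005],
    [0.175,0.316,0.1,-16,0.005],
    [0.175,0.316,0.1,-16,0.005],
    [0.175,0.316,0.1,-16,0.005],
    [0.175,0.316,0.1,-16,0.005],
    [0.175,0.316,0.1,-16,0.005],
    [0.175,0.316,0.1,-16,0.005],
    [0.175,0.316,0.1,-16,0.005],
    [0.175,0.316,0.1,-16,0.005],
  ],
)

```text
time_s: 12.42
ee_pos: [0.5869, -0.035, 0.1199]
eef_rot: [1.0, 0.007, -0.001, 0.0]
contact_force: [-0.4, -1.0, -1.1]
grip_width: 0.0116
```

```bash
python3 w.py w11; python3 tray.py w11
```

```text
12.4167 [ 0.5869 -0.035   0.1199] jaw deg -89.2 0.011625690425892872 [-0.4 -1.  -1.1]
[ 284  106   72   73 3002] 0.022 rect 641.0 -32.0 46.6 51.0 63.9 bbox c [638.9 -34.3] [52.8 51.2]
[ 284  106   72   73 3002] 0.024 rect 641.1 -32.0 46.2 50.6 63.9 bbox c [639.1 -34.3] [52.4 50.8]
[133 154  24  82 697] 0.022 rect 597.4 112.5 70.4 15.4 5.77 bbox c [597.6 113.3] [71.  16.7]
[133 154  24  82 697] 0.024 rect 597.9 111.2 69.8 15.3 5.77 bbox c [598.1 112. ] [70.4 16.5]
[ 394  179   55   57 2428] 0.022 rect 590.1 -115.4 46.0 45.9 8.08 bbox c [ 590.4 -115.7] [46.5 45.9]
[ 394  179   55   57 2428] 0.024 rect 590.8 -114.7 45.6 45.5 8.08 bbox c [ 591. -115.] [46.1 45.5]
[ 198  188   41   42 1347] 0.022 rect 587.4 45.4 33.9 34.1 85.96 bbox c [587.3  45.3] [34. 34.]
[ 198  188   41   42 1347] 0.024 rect 588.0 44.7 33.6 33.8 85.96 bbox c [587.9  44.6] [33.7 33.7]
[  0 254  19  35 467] 0.022 rect 490.1 404.0 36.3 99.8 23.15 bbox c [486.4 399.6] [64.2 86.7]
[  0 254  19  35 467] 0.024 rect 491.7 400.1 35.9 98.9 23.15 bbox c [488.  395.7] [63.6 85.9]
[  38  293   58   61 1917] 0.022 rect 424.4 297.6 49.8 189.0 37.36 bbox c [420.7 298.4] [127.7 164.7]
[  38  293   58   61 1917] 0.024 rect 426.5 294.7 49.4 187.3 37.36 bbox c [422.9 295.5] [126.5 163.2]
```

View pics/w11.png

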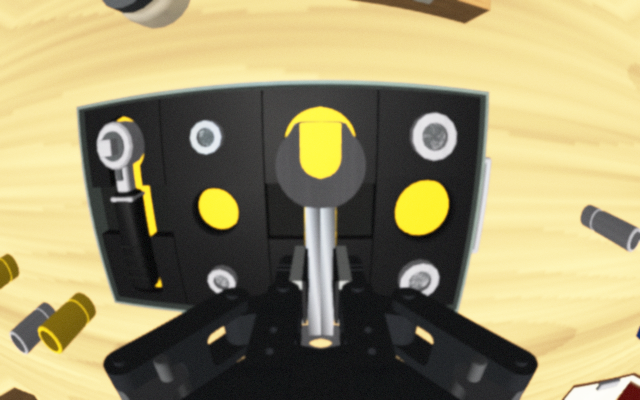

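Pocket centre measures about (0.589, -0.035). The two wells are at (0.590, -0.1155) and (0.5875, 0.0455), which agrees with the first measurement. Lowering.

Emit:
drive_tool(
  motion=[
    [0.0025,0,-0.03,0,0.005],
    [0.0025,0,-0.05,0,0.005],
    [0.0025,0,-0.06,0,0.005],
    [0.0025,0,-0.068,0,0.005],
    [0.0025,0,-0.074,0,0.005],
    [0.0025,0,-0.078,0,0.005],
    [0.0025,0,-0.078,0,0.005],
    [0.0025,0,-0.078,0,0.005],
    [0.0025,0,-0.078,0,0.005],
  ],
)

```text
time_s: 13.22
ee_pos: [0.5907, -0.0352, 0.0431]
eef_rot: [1.0, 0.007, 0.001, 0.0]
contact_force: [0.0, 0.5, -1.4]
grip_width: 0.0116
```

```bash
python3 w.py w12
```

```text
13.2167 [ 0.5907 -0.0352  0.0431] jaw deg -89.25 0.011593437230128886 [ 0.   0.5 -1.4]
```

View pics/w12.png

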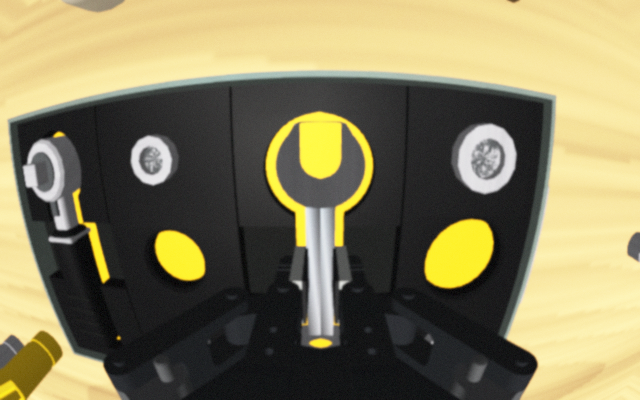

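The spanner's jaw is centred in its outline. Lower the last 1.5 mm and release.

Emit:
drive_tool(
  motion=[
    [0,0,-0.001,0,0.005],
    [0,0,-0.001,0,0.005],
    [0,0,-0.001,0,0.028],
    [0,0,-0.001,0,0.028],
    [0,0,-0.001,0,0.028],
    [0,0,-0.001,0,0.028],
    [0,0,0.02,0,0.028],
    [0,0,0.06,0,0.028],
    [0,0,0.1,0,0.06],
    [0,0,0.14,0,0.06],
    [0,0,0.17,0,0.06],
    [0,0,0.17,0,0.06],
  ],
)

```text
time_s: 14.27
ee_pos: [0.5939, -0.0354, 0.2194]
eef_rot: [1.0, 0.007, 0.006, 0.0]
contact_force: [0.7, 0.0, 0.2]
grip_width: 0.0601
```

```bash
python3 w.py w13
```

```text
14.2667 [ 0.5939 -0.0354  0.2194] jaw deg -89.25 0.060085131605943955 [0.7 0.  0.2]
```

View pics/w13.png

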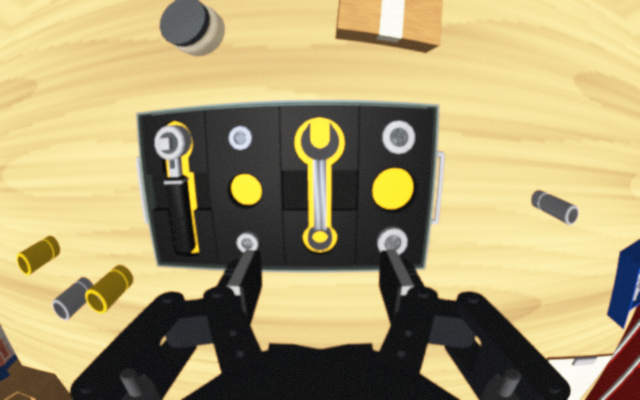

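The spanner is home at (320,185) with yellow all round, and the jar and carton are unmoved. Next is the grey large socket at about (0.421, 0.350).

Emit:
drive_tool(
  motion=[
    [-0.169,0.385,0,74,0.085],
    [-0.169,0.385,0,74,0.085],
    [-0.169,0.385,0,74,0.085],
    [-0.169,0.385,0,74,0.085],
    [-0.169,0.385,0,74,0.085],
    [-0.169,0.385,0,74,0.085],
    [-0.169,0.385,0,74,0.085],
    [-0.169,0.385,0,74,0.085],
    [-0.169,0.385,0,74,0.085],
    [-0.169,0.385,0,74,0.085],
    [-0.169,0.385,0,74,0.085],
    [-0.169,0.385,0,74,0.085],
    [-0.169,0.385,0,74,0.085],
    [-0.169,0.385,0,74,0.085],
    [-0.169,0.385,0,74,0.085],
    [-0.169,0.385,0,74,0.085],
  ],
)

```text
time_s: 15.65
ee_pos: [0.4217, 0.3487, 0.2121]
eef_rot: [0.796, 0.606, -0.0, 0.0]
contact_force: [-0.4, 0.8, 0.9]
grip_width: 0.0851
```

```bash
python3 w.py w14
```

```text
15.65 [0.4217 0.3487 0.2121] jaw deg -15.41 0.0850903004869946 [-0.4  0.8  0.9]
```

View pics/w14.png

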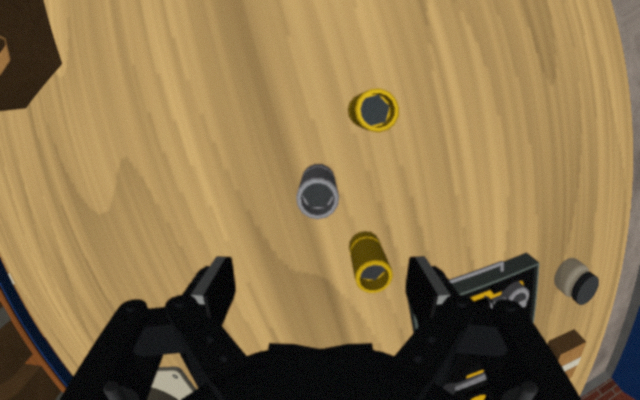

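The grey socket has its rim at (318,199), with the yellow ones at (376,110) and (373,275). I'm taking the grey one, as the crop above confirmed.

```bash
cat > rim.py <<'E'
from h import *
import pickle,sys
def rim(n,x0,y0,x1,y1,thr=75,z=.078):
    st=pickle.load(open(n+'.pkl','rb'));im=cv2.imread(f'pics/{n}.png')
    crop(im,x0,y0,x1,y1,6,n+'c.png')
    hsv=cv2.cvtColor(im[y0:y1,x0:x1],cv2.COLOR_BGR2HSV)
    m=((hsv[...,1]<90)&(hsv[...,2]>thr)).astype(np.uint8)
    N,l,s,c=cv2.connectedComponentsWithStats(m);i=1+np.argmax(s[1:,4])
    ys,xs=np.where(l==i);P=plane('wrist',np.c_[xs+x0,ys+y0],z,st)[:,:2]*1000
    (cx,cy),r=cv2.minEnclosingCircle(P.astype(np.float32))
    print('px bbox',s[i],'circle mm',round(cx,1),round(cy,1),'dia',round(2*r,1))
rim(sys.argv[1],*map(int,sys.argv[2:]))
E
for t in 90 110 130; do python3 rim.py w14 290 155 350 230 $t; done
```

```text
px bbox [  6  23  43  42 675] circle mm 418.5 349.8 dia 39.4
px bbox [  6  24  43  41 523] circle mm 418.7 349.5 dia 39.1
px bbox [  6  25  43  40 375] circle mm 418.4 349.3 dia 38.5
```

View pics/w14c.png

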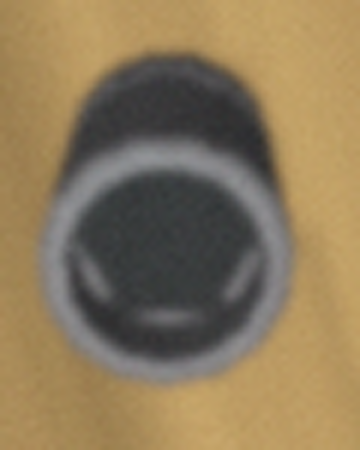

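Emit:
drive_tool(
  motion=[
    [-0.003,0.001,-0.04,0,0.075],
    [-0.003,0.001,-0.08,0,0.075],
    [-0.003,0.001,-0.12,0,0.075],
    [-0.003,0.001,-0.145,0,0.075],
    [-0.003,0.001,-0.16,0,0.075],
    [-0.003,0.001,-0.164,0,0.075],
    [-0.003,0.001,-0.164,0,0.075],
    [-0.003,0.001,-0.164,0,0.075],
    [-0.003,0.001,-0.164,0,0.03],
    [-0.003,0.001,-0.164,0,0.03],
    [-0.003,0.001,-0.164,0,0.03],
    [-0.003,0.001,-0.164,0,0.03],
    [-0.003,0.001,-0.164,0,0.03],
    [-0.003,0.001,-0.164,0,0.03],
    [-0.003,0.001,-0.164,0,0.03],
    [-0.003,0.001,-0.164,0,0.03],
  ],
)

```text
time_s: 17.03
ee_pos: [0.4188, 0.3514, 0.0497]
eef_rot: [0.795, 0.607, 0.001, -0.0]
contact_force: [-0.8, 0.1, 7.4]
grip_width: 0.0367
```

```bash
python3 w.py w15
```

```text
17.0333 [0.4188 0.3514 0.0497] jaw deg -15.25 0.03667313727574407 [-0.8  0.1  7.4]
```

View pics/w15.png

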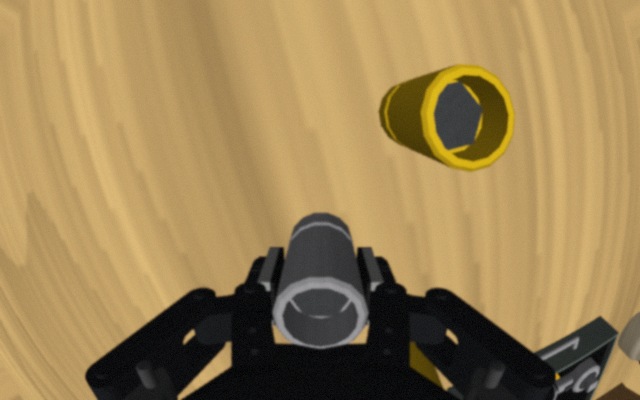

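Emit:
drive_tool(
  motion=[
    [0,0,0.03,0,0.03],
    [0,0,0.07,0,0.03],
    [0,0,0.11,0,0.03],
    [0,0,0.13,0,0.03],
    [0.171,-0.467,0.13,-74,0.03],
    [0.171,-0.467,0.13,-74,0.03],
    [0.171,-0.467,0.13,-74,0.03],
    [0.171,-0.467,0.13,-74,0.03],
    [0.171,-0.467,0.13,-74,0.03],
    [0.171,-0.467,0.13,-74,0.03],
    [0.171,-0.467,0.13,-74,0.03],
    [0.171,-0.467,0.13,-74,0.03],
    [0.171,-0.467,0.13,-74,0.03],
    [0.171,-0.467,0.13,-74,0.03],
    [0.171,-0.467,0.13,-74,0.03],
    [0.171,-0.467,0.13,-74,0.03],
    [0.171,-0.467,0.13,-74,0.03],
    [0.171,-0.467,0.13,-74,0.03],
    [0.171,-0.467,0.13,-74,0.03],
    [0.171,-0.467,0.13,-74,0.03],
  ],
)

```text
time_s: 18.75
ee_pos: [0.5883, -0.1152, 0.178]
eef_rot: [1.0, 0.007, -0.001, -0.0]
contact_force: [-0.0, 0.2, -3.3]
grip_width: 0.0368
```

```bash
python3 w.py w16; python3 -c "
from h import *
crop(ctrl.capture('scene'),180,60,400,260,3,'s3c.png')"
```

```text
18.75 [ 0.5883 -0.1152  0.178 ] jaw deg -89.21 0.03676838604908761 [-0.   0.2 -3.3]
```

View pics/w16.png

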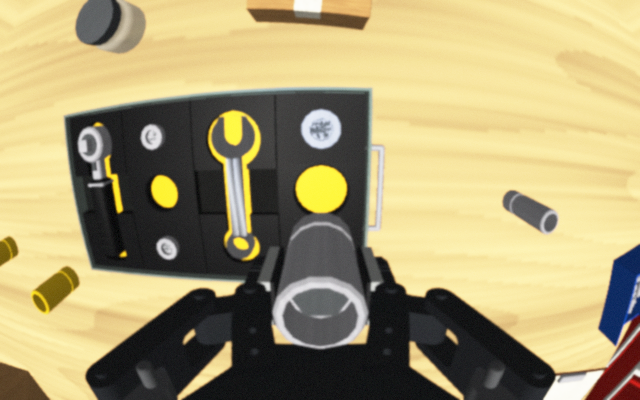

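View pics/s3c.png

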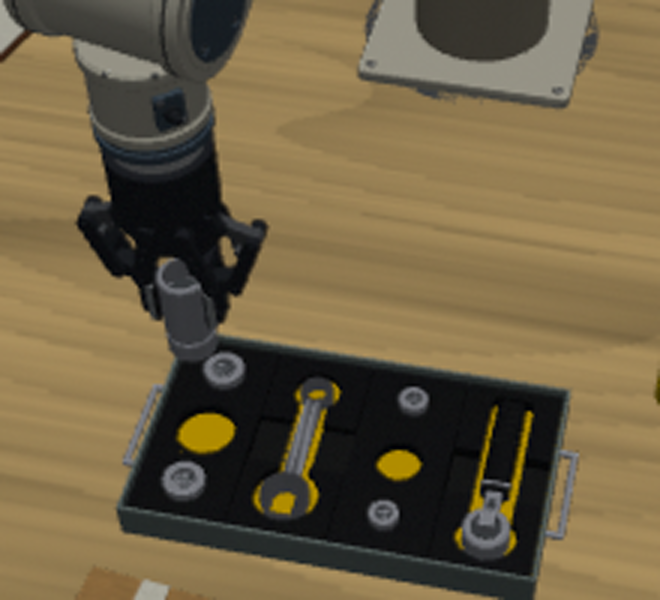

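The socket hangs upright at (320,280), well at (321,189). Measuring both.

Run:
```python
from h import *
import pickle
st=pickle.load(open('w16.pkl','rb'));im=cv2.imread('pics/w16.png')
m=cv2.inRange(cv2.cvtColor(im,cv2.COLOR_BGR2HSV),(20,140,110),(36,255,255))[150:225,285:355]
ys,xs=np.where(m);P=plane('wrist',np.c_[xs+285,ys+150],.022,st)[:,:2]*1000
print('well max/min',P.max(0),P.min(0),xs.min()+285,xs.max()+285,ys.min()+150,ys.max()+150)
# socket held: rim
zr=st['ee_pos'][2]+.078-.0497
g=cv2.cvtColor(im,cv2.COLOR_BGR2GRAY)
mm=((g>95)&(g<190)).astype(np.uint8); mm[:270]=0;mm[:,:265]=0;mm[:,378:]=0
N,l,s,c=cv2.connectedComponentsWithStats(mm);i=1+np.argmax(s[1:,4]);print(s[i])
ys,xs=np.where(l==i)
pts=np.c_[xs,ys]
(a,b),r=cv2.minEnclosingCircle((plane('wrist',pts,zr,st)[:,:2]*1000).astype(np.float32));print('rim',a,b,2*r,'TCP',st['ee_pos'])
crop(im,260,190,380,355,4,'w16c.png')
zb=st['ee_pos'][2]-.0497
print('bottom far edge expected/obs: obs row ~213 ->',plane('wrist',(320,214),zb,st))
for p in ([275,310],[366,310],[320,347],[320,278]): print(p,plane('wrist',p,zr,st)[0].round(4))
```

```text
well max/min [613.59224249 -91.86923102] [ 567.75160159 -140.84630253] 295 347 165 212
[ 271  275   99   74 2605]
rim 583.895751953125 -115.54473876953125 44.402427673339844 TCP [ 0.58830708 -0.11515115  0.17803458]
bottom far edge expected/obs: obs row ~213 -> [[ 0.6023445  -0.11528557  0.12833458]]
[275, 310] [ 0.5892 -0.098   0.2063]
[366, 310] [ 0.5897 -0.1334  0.2063]
[320, 347] [ 0.5698 -0.1157  0.2063]
[320, 278] [ 0.6045 -0.1153  0.2063]
```

View pics/w16c.png

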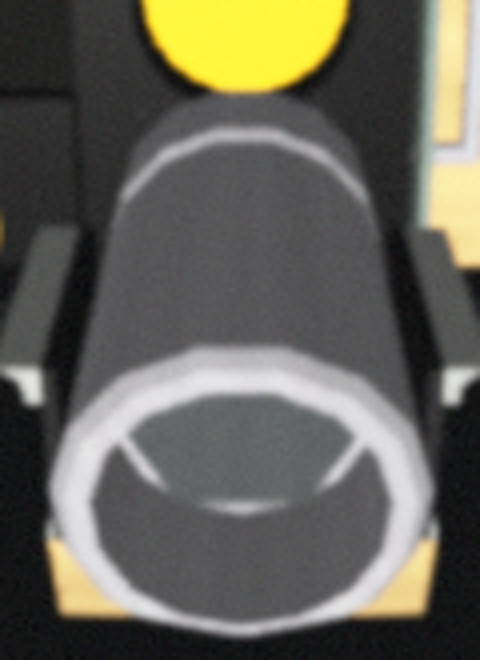

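Emit:
drive_tool(
  motion=[
    [0.004,-0.001,-0.03,0,0.03],
    [0.004,-0.001,-0.06,0,0.03],
    [0.004,-0.001,-0.075,0,0.03],
    [0.004,-0.001,-0.085,0,0.03],
    [0.004,-0.001,-0.09,0,0.03],
    [0.004,-0.001,-0.09,0,0.03],
    [0.004,-0.001,-0.09,0,0.03],
  ],
)

```text
time_s: 19.43
ee_pos: [0.5938, -0.1169, 0.0891]
eef_rot: [1.0, 0.007, 0.001, 0.0]
contact_force: [0.2, -0.1, -3.1]
grip_width: 0.0367
```

```bash
python3 w.py w17; python3 -c "
from h import *
crop(ctrl.capture('scene'),210,140,330,260,5,'s4c.png')"
```

```text
19.4333 [ 0.5938 -0.1169  0.0891] jaw deg -89.22 0.03670985647780221 [ 0.2 -0.1 -3.1]
```

View pics/w17.png

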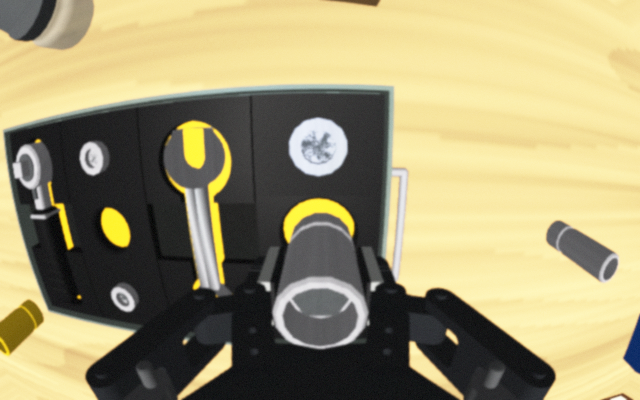

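View pics/s4c.png

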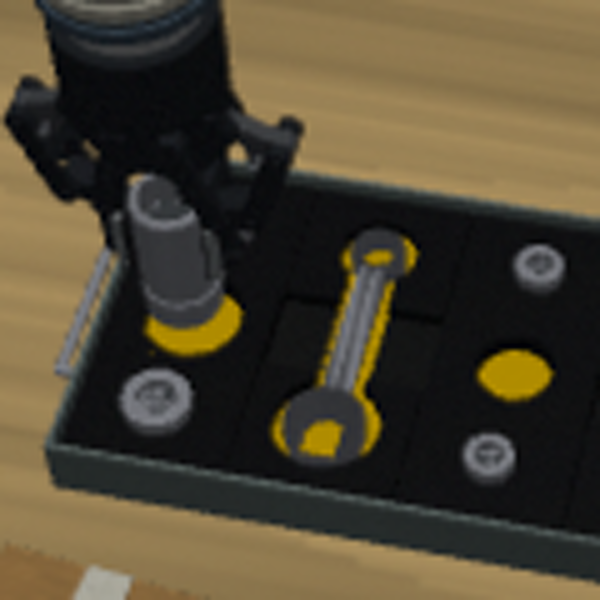

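Run:
```python
from h import *
st=ctrl.state()
print(st['ee_pos'])
print('well far edge floor',plane('wrist',(320,198),.016,st),'rim',plane('wrist',(320,198),.028,st))
print('socket bottom far',plane('wrist',(320,214),st['ee_pos'][2]-.0497,st))
print('L/R',plane('wrist',[(283,220),(355,220)],.022,st))
```

```text
[ 0.59414548 -0.11715603  0.0896369 ]
well far edge floor [[ 0.611545   -0.11732678  0.016     ]] rim [[ 0.61493954 -0.11727349  0.028     ]]
socket bottom far [[ 0.6083454  -0.11734852  0.0399369 ]]
L/R [[ 0.5976742  -0.09276318  0.022     ]
 [ 0.59828352 -0.14088463  0.022     ]]
```

Emit:
drive_tool(
  motion=[
    [0.002,0,0,0,0.03],
    [0.002,0,-0.006,0,0.03],
    [0.002,0,-0.012,0,0.03],
    [0.002,0,-0.017,0,0.03],
    [0.002,0,-0.0205,0,0.03],
    [0.002,0,-0.0205,0,0.03],
    [0.002,0,-0.0205,0,0.03],
    [0.002,0,-0.0205,0,0.03],
  ],
)

```text
time_s: 20.2
ee_pos: [0.5952, -0.1172, 0.0677]
eef_rot: [1.0, 0.007, -0.0, -0.0]
contact_force: [-0.4, 0.1, -4.0]
grip_width: 0.0369
```

```bash
python3 w.py w18; python3 -c "
from h import *
crop(ctrl.capture('scene'),210,140,330,260,5,'s5c.png')"
```

```text
20.2 [ 0.5952 -0.1172  0.0677] jaw deg -89.25 0.036905163812577066 [-0.4  0.1 -4. ]
```

View pics/w18.png

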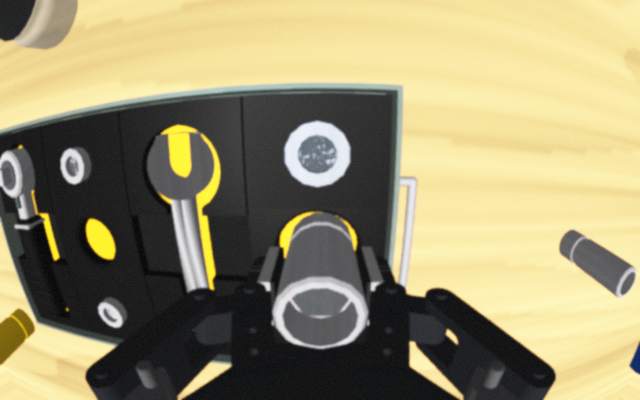

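View pics/s5c.png

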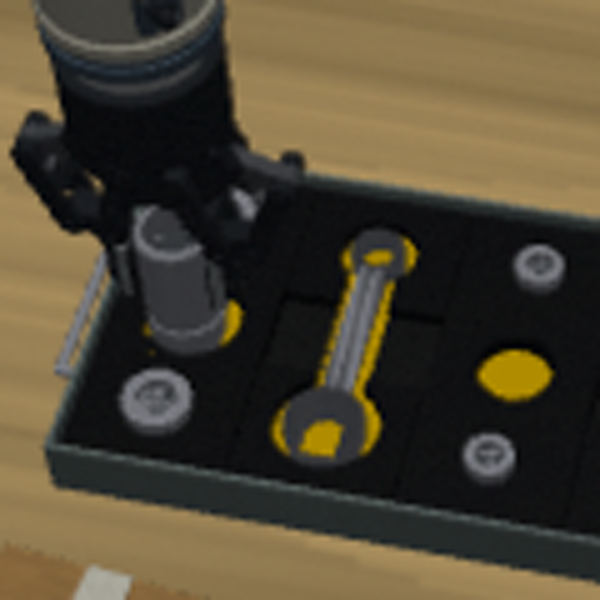

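Run:
```python
from h import *
import pickle
st=pickle.load(open('w18.pkl','rb'));im=cv2.imread('pics/w18.png')
crop(im,265,195,375,355,4,'w18c.png')
print(st['ee_pos'],ctrl.state()['ee_pos'])
m=cv2.inRange(cv2.cvtColor(im,cv2.COLOR_BGR2HSV),(20,140,110),(36,255,255))
for y in range(210,262,6):
    xs=np.where(m[y,270:370])[0]+270
    if len(xs): print(y,xs[0],xs[-1],plane('wrist',[(xs[0],y),(xs[-1],y)],.022,st)[:,:2].round(4).tolist(),xs)
print('rim far',plane('wrist',(320,210.5),.028,st),'sock far',plane('wrist',(320,213.5),st['ee_pos'][2]-.0497,st))
```

```text
[ 0.59520159 -0.11715106  0.06773992] [ 0.59538235 -0.11715838  0.06800328]
216 296 306 [[0.6092, -0.1032], [0.6093, -0.1091]] [296 297 298 299 300 301 302 303 304 305 306]
222 288 348 [[0.6054, -0.0984], [0.6058, -0.134]] [288 289 290 291 292 293 294 295 296 297 298 344 345 346 347 348]
228 283 352 [[0.6015, -0.0953], [0.602, -0.1365]] [283 284 285 286 287 288 289 290 291 292 293 348 349 350 351 352]
234 280 356 [[0.5975, -0.0933], [0.5981, -0.1392]] [280 281 282 283 284 285 286 287 288 289 290 291 350 351 352 353 354 355
 356]
240 279 357 [[0.5936, -0.0926], [0.5942, -0.14]] [279 280 281 282 283 284 285 286 287 288 289 352 353 354 355 356 357]
246 280 356 [[0.5896, -0.0931], [0.5902, -0.1396]] [280 281 282 283 284 285 286 287 288 353 354 355 356]
252 283 286 [[0.5855, -0.0948], [0.5855, -0.0966]] [283 284 285 286]
258 284 284 [[0.5813, -0.0953], [0.5813, -0.0953]] [284]
rim far [[ 0.61478829 -0.1172499   0.028     ]] sock far [[ 0.60961174 -0.11731807  0.01803992]]
```

View pics/w18c.png

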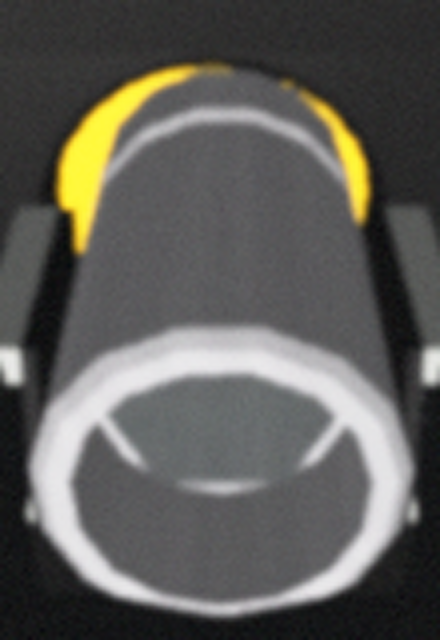

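The socket is inside the well, about 2 mm above the floor and 1 mm towards -y. Nudge it, seat it and release.

Emit:
drive_tool(
  motion=[
    [0,0.001,0,0,0.03],
    [0,0.001,-0.001,0,0.03],
    [0,0.001,-0.002,0,0.03],
    [0,0.001,-0.002,0,0.03],
    [0,0.001,-0.002,0,0.06],
    [0,0.001,-0.002,0,0.06],
    [0,0.001,-0.002,0,0.06],
    [0,0.001,-0.002,0,0.06],
    [0,0.001,0.02,0,0.07],
    [0,0.001,0.05,0,0.07],
    [0,0.001,0.09,0,0.07],
    [0,0.001,0.13,0,0.07],
    [0,0.001,0.15,0,0.07],
    [0,0.001,0.15,0,0.07],
  ],
)

```text
time_s: 21.47
ee_pos: [0.5983, -0.1167, 0.2239]
eef_rot: [1.0, 0.007, 0.005, 0.001]
contact_force: [0.5, 0.1, -0.1]
grip_width: 0.0702
```

```bash
python3 w.py w19; python3 -c "
from h import *
crop(ctrl.capture('scene'),210,140,330,260,5,'s6c.png')"
```

```text
21.4667 [ 0.5983 -0.1167  0.2239] jaw deg -89.25 0.07019984052985373 [ 0.5  0.1 -0.1]
```

View pics/w19.png

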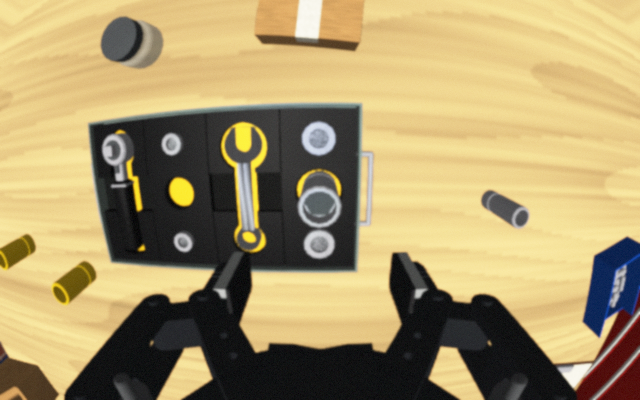

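View pics/s6c.png

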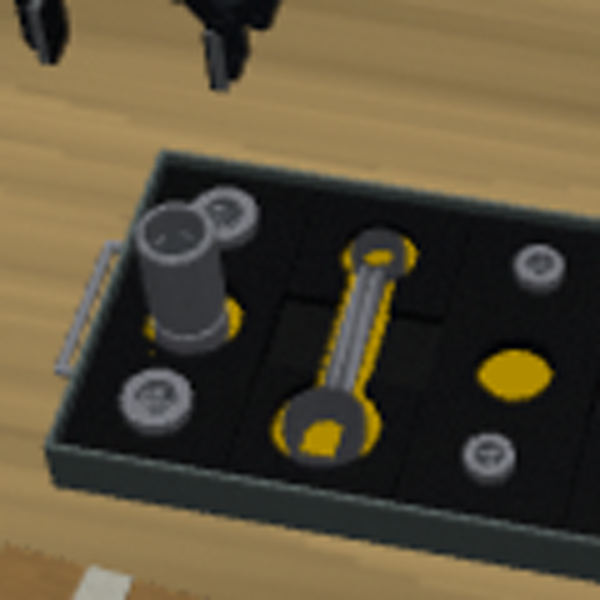

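The large socket stands upright in its well. Now the small socket.

Emit:
drive_tool(
  motion=[
    [-0.016,-0.221,0,0,0.07],
    [-0.016,-0.221,0,0,0.07],
    [-0.016,-0.221,0,0,0.07],
    [-0.016,-0.221,0,0,0.07],
    [-0.016,-0.221,0,0,0.07],
    [-0.016,-0.221,0,0,0.07],
    [-0.016,-0.221,0,0,0.07],
    [-0.016,-0.221,0,0,0.07],
    [-0.016,-0.221,0,0,0.07],
    [-0.016,-0.221,0,0,0.07],
  ],
)

```text
time_s: 22.4
ee_pos: [0.5791, -0.3353, 0.2171]
eef_rot: [1.0, 0.007, -0.001, -0.001]
contact_force: [0.2, 0.3, 0.5]
grip_width: 0.07
```

```bash
python3 w.py w20
```

```text
22.4 [ 0.5791 -0.3353  0.2171] jaw deg -89.16 0.06999384582796528 [0.2 0.3 0.5]
```

View pics/w20.png

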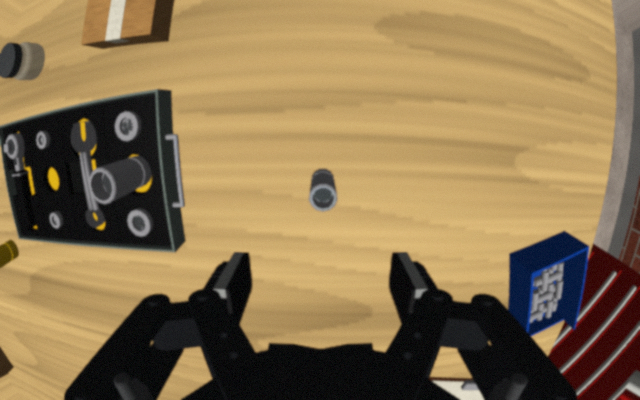

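The small socket's rim is at (322,197), the only small grey socket on the bench.

```bash
for t in 80 95 110; do python3 rim.py w20 300 160 345 220 $t; done
```

```text
px bbox [  8  23  30  29 427] circle mm 579.4 -337.2 dia 29.2
px bbox [  8  24  30  28 361] circle mm 579.0 -336.6 dia 29.0
px bbox [  8  24  30  28 313] circle mm 578.3 -337.7 dia 26.7
```

View pics/w20c.png

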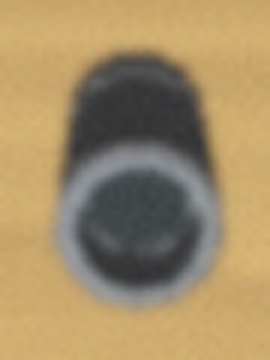

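Emit:
drive_tool(
  motion=[
    [-0.0005,-0.002,-0.04,0,0.065],
    [-0.0005,-0.002,-0.08,0,0.065],
    [-0.0005,-0.002,-0.12,0,0.065],
    [-0.0005,-0.002,-0.148,0,0.065],
    [-0.0005,-0.002,-0.164,0,0.065],
    [-0.0005,-0.002,-0.168,0,0.065],
    [-0.0005,-0.002,-0.168,0,0.065],
    [-0.0005,-0.002,-0.168,0,0.065],
    [-0.0005,-0.002,-0.168,0,0.065],
    [-0.0005,-0.002,-0.168,0,0.018],
    [-0.0005,-0.002,-0.168,0,0.018],
    [-0.0005,-0.002,-0.168,0,0.018],
    [-0.0005,-0.002,-0.168,0,0.018],
    [-0.0005,-0.002,-0.168,0,0.018],
    [-0.0005,-0.002,-0.168,0,0.018],
    [-0.0005,-0.002,-0.168,0,0.018],
    [-0.0005,-0.002,-0.168,0,0.018],
    [-0.0005,-0.002,-0.168,0,0.018],
  ],
)

```text
time_s: 23.95
ee_pos: [0.5791, -0.3394, 0.0508]
eef_rot: [1.0, 0.006, 0.001, 0.0]
contact_force: [-0.7, 0.9, 6.2]
grip_width: 0.0247
```

```bash
python3 w.py w21
```

```text
23.95 [ 0.5791 -0.3394  0.0508] jaw deg -89.26 0.024659058309454206 [-0.7  0.9  6.2]
```

View pics/w21.png

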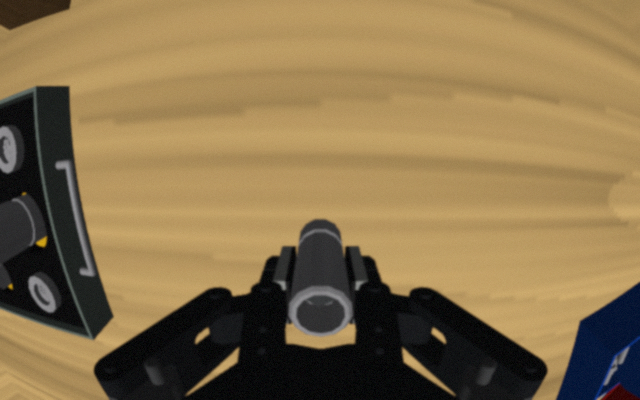

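Emit:
drive_tool(
  motion=[
    [0,0,0.03,0,0.018],
    [0,0,0.07,0,0.018],
    [0,0,0.11,0,0.018],
    [0,0,0.15,0,0.018],
    [0,0,0.15,0,0.018],
    [0.01,0.385,0.15,0,0.018],
    [0.01,0.385,0.15,0,0.018],
    [0.01,0.385,0.15,0,0.018],
    [0.01,0.385,0.15,0,0.018],
    [0.01,0.385,0.15,0,0.018],
    [0.01,0.385,0.15,0,0.018],
    [0.01,0.385,0.15,0,0.018],
    [0.01,0.385,0.15,0,0.018],
    [0.01,0.385,0.15,0,0.018],
    [0.01,0.385,0.15,0,0.018],
    [0.01,0.385,0.12,0,0.018],
    [0.01,0.385,0.09,0,0.018],
    [0.01,0.385,0.07,0,0.018],
    [0.01,0.385,0.07,0,0.018],
    [0.01,0.385,0.07,0,0.018],
  ],
)

```text
time_s: 25.67
ee_pos: [0.5878, 0.0456, 0.1188]
eef_rot: [1.0, 0.006, -0.001, 0.0]
contact_force: [0.1, 0.8, -1.3]
grip_width: 0.025
```

```bash
python3 w.py w22
python3 - <<'E'
from h import *
import pickle
for n in ('w21','w22'):
    st=pickle.load(open(n+'.pkl','rb'));im=cv2.imread(f'pics/{n}.png')
    zb=st['ee_pos'][2]-.0508; p=plane('wrist',(320,220.5),zb,st)[0]; print(n,'bottom far',p,'centre x',p[0]-.013,'TCP',st['ee_pos'])
m=cv2.inRange(cv2.cvtColor(im,cv2.COLOR_BGR2HSV),(20,140,110),(36,255,255)); m[:, :285]=0; m[:,355:]=0
ys,xs=np.where(m)
if len(xs):
  P=plane('wrist',np.c_[xs,ys],.022,st)[:,:2];print('well',P.max(0),P.min(0),'x centre',P[:,0].max()-.018)
  print('far edge on rim',plane('wrist',(320,ys.min()-.5),.028,st)[0]-.018)
E
```

```text
25.6667 [0.5878 0.0456 0.1188] jaw deg -89.26 0.02501342308709442 [ 0.1  0.8 -1.3]
w21 bottom far [ 5.88712909e-01 -3.39668359e-01  3.66838433e-05] centre x 0.5757129090649757 TCP [ 0.57911942 -0.33940906  0.05083668]
w22 bottom far [0.59716692 0.0453563  0.06796561] centre x 0.5841669231803177 TCP [0.5877649  0.04559938 0.11876561]
well [0.60507751 0.06419296] [0.57631474 0.02763622] x centre 0.5870775081247258
far edge on rim [0.5889944  0.02745878 0.01      ]
```

View pics/w22.png

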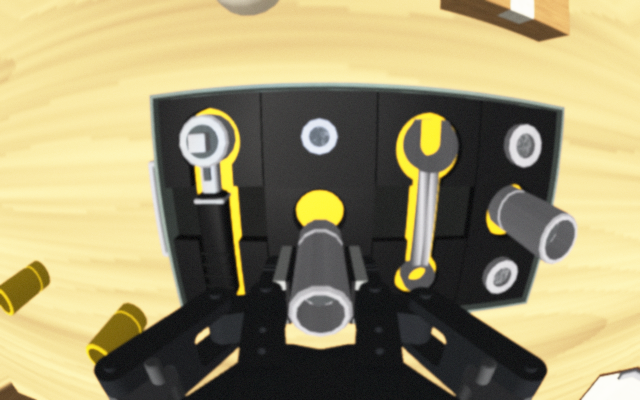

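Emit:
drive_tool(
  motion=[
    [0.003,0,-0.015,0,0.018],
    [0.003,0,-0.028,0,0.018],
    [0.003,0,-0.035,0,0.018],
    [0.003,0,-0.035,0,0.018],
    [0.003,0,-0.035,0,0.018],
    [0.003,0,-0.035,0,0.018],
    [0.003,0,-0.035,0,0.018],
  ],
)

```text
time_s: 26.3
ee_pos: [0.5921, 0.0459, 0.0855]
eef_rot: [1.0, 0.007, 0.001, -0.0]
contact_force: [-0.5, 0.5, -2.3]
grip_width: 0.0247
```

```bash
cat > well.py <<'E'
import sys,pickle
from h import *
n=sys.argv[1]
st=pickle.load(open(n+'.pkl','rb'));im=cv2.imread(f'pics/{n}.png')
zb=st['ee_pos'][2]-.0508; p=plane('wrist',(320,220.5),zb,st)[0]; print(n,'bottom z',zb,'socket centre x',p[0]-.013,'TCP',st['ee_pos'])
m=cv2.inRange(cv2.cvtColor(im,cv2.COLOR_BGR2HSV),(20,140,110),(36,255,255)); m[:, :270]=0; m[:,370:]=0;m[:180]=0;m[265:]=0
ys,xs=np.where(m)
P=plane('wrist',np.c_[xs,ys],.022,st)[:,:2];print('well y',P[:,1].max(),P[:,1].min(),(P[:,1].max()+P[:,1].min())/2)
print('x from far edge on rim',plane('wrist',(320,ys.min()-.5),.028,st)[0][0]-.018)
for y in range(ys.min(),ys.max(),4):
    r=xs[ys==y]; print(y,r.min(),r.max(),len(r))
crop(im,265,185,375,345,4,n+'c.png')
crop(ctrl.capture('scene'),270,140,390,260,5,n+'s.png')
E
python3 w.py w23; python3 well.py w23
```

```text
26.3 [0.5921 0.0459 0.0855] jaw deg -89.25 0.024694533750265608 [-0.5  0.5 -2.3]
w23 bottom z 0.03474542544508695 socket centre x 0.5887074196260645 TCP [0.5921106  0.04587733 0.08554543]
well y 0.06402958234176809 0.02757745743047536 0.045803519886121725
x from far edge on rim 0.5885484395290986
210 316 322 7
214 304 335 32
218 299 340 42
222 296 343 27
226 294 346 22
230 292 347 19
234 293 346 15
238 294 346 12
242 295 344 5
```

View pics/w23c.png

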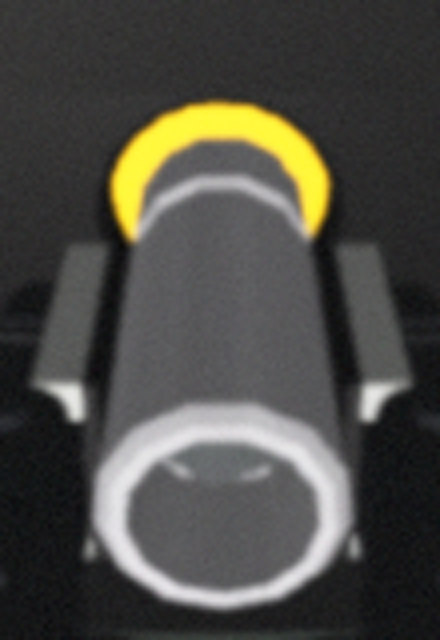

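View pics/w23s.png

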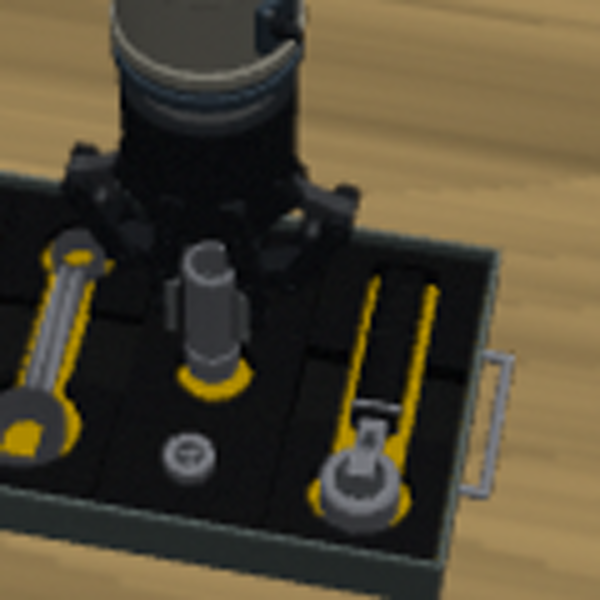

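Aligned: socket centre x 0.5887 against well 0.5885, and y is centred. Lower into the well.

Emit:
drive_tool(
  motion=[
    [0.0005,0,-0.006,0,0.018],
    [0.0005,0,-0.011,0,0.018],
    [0.0005,0,-0.015,0,0.018],
    [0.0005,0,-0.0155,0,0.018],
    [0.0005,0,-0.0155,0,0.018],
    [0.0005,0,-0.0155,0,0.018],
  ],
)

```text
time_s: 26.9
ee_pos: [0.5921, 0.0459, 0.0691]
eef_rot: [1.0, 0.007, -0.0, -0.0]
contact_force: [-0.3, -0.5, -2.3]
grip_width: 0.0245
```

```bash
python3 w.py w24; python3 well.py w24
```

```text
26.9 [0.5921 0.0459 0.0691] jaw deg -89.25 0.024500146199660254 [-0.3 -0.5 -2.3]
w24 bottom z 0.01830901644980107 socket centre x 0.5886213752755333 TCP [0.59209596 0.04588907 0.06910902]
well y 0.06390137221699464 0.027698352020709503 0.04579986211885207
x from far edge on rim 0.5859427742304607
223 303 306 4
227 298 341 12
231 294 345 14
235 292 347 16
239 290 349 18
243 290 349 15
247 295 346 9
251 295 345 6
```

View pics/w24c.png

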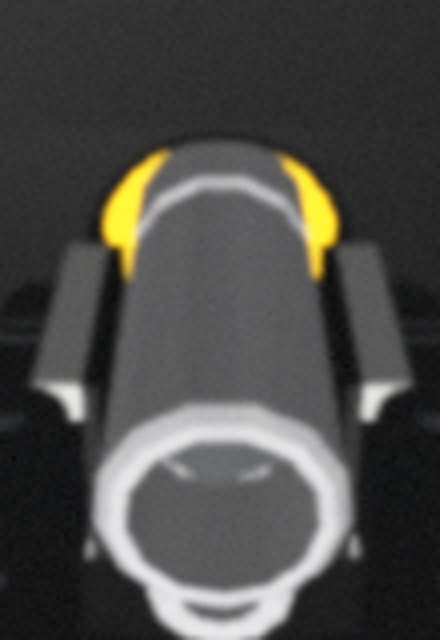

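View pics/w24s.png

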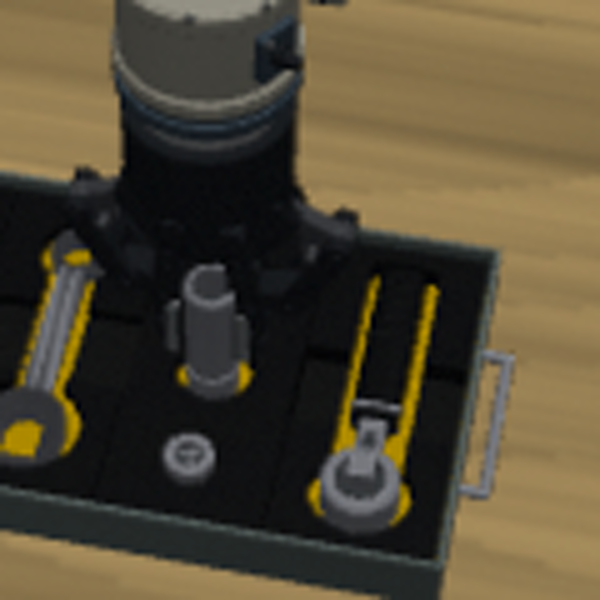

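The socket is inside the well, clear all round, about 2 mm off the floor. Seat, release, retreat.

Emit:
drive_tool(
  motion=[
    [0,0,-0.001,0,0.018],
    [0,0,-0.002,0,0.018],
    [0,0,-0.002,0,0.018],
    [0,0,-0.002,0,0.045],
    [0,0,-0.002,0,0.045],
    [0,0,-0.002,0,0.045],
    [0,0,-0.002,0,0.05],
    [0,0,0.02,0,0.05],
    [0,0,0.05,0,0.05],
    [0,0,0.09,0,0.07],
    [0,0,0.13,0,0.07],
    [0,0,0.17,0,0.07],
    [-0.1,0,0.2,0,0.07],
    [-0.1,0,0.2,0,0.07],
    [-0.1,0,0.2,0,0.07],
    [-0.1,0,0.2,0,0.07],
    [-0.1,0,0.2,0,0.07],
  ],
)

```text
time_s: 28.42
ee_pos: [0.4918, 0.0459, 0.2703]
eef_rot: [1.0, 0.007, 0.001, -0.0]
contact_force: [-0.5, -0.4, -0.6]
grip_width: 0.0702
```

```bash
python3 w.py w25
python3 - <<'E'
from h import *
s=ctrl.capture('scene');crop(s,185,130,425,310,3.2,'fs.png')
t=ctrl.capture('top');crop(t,170,115,400,285,3.4,'ft.png')
E
```

```text
28.4167 [0.4918 0.0459 0.2703] jaw deg -89.24 0.07023721774420583 [-0.5 -0.4 -0.6]
```

View pics/w25.png

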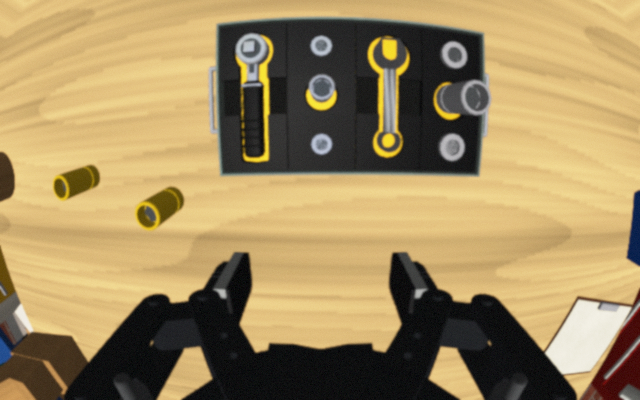

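View pics/fs.png

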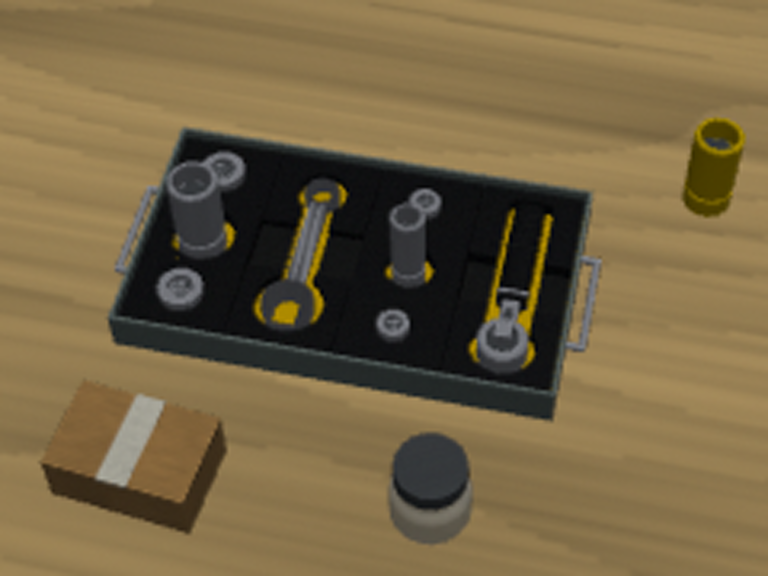

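View pics/ft.png

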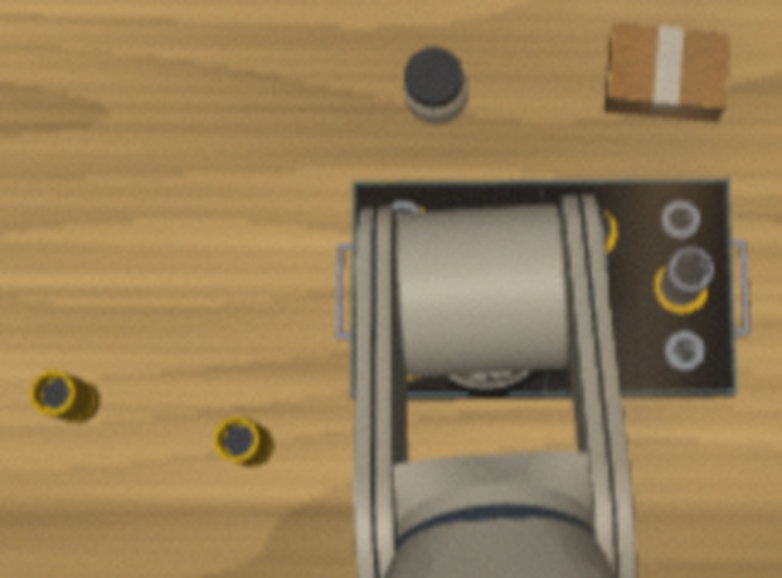

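All four are home: ratchet (253,95), small socket (321,90), spanner (388,95) and large socket (460,98) in the wrist view. The carton, the jar and the yellow sockets are where they stood. Handing in.

Run:
```python
from bench import ctrl
print(ctrl.job_done())
```

```text
the job is handed in; nothing more can be done
None
```

All four tools are back in the tray. I placed the ratchet first, then the spanner, then the grey large socket, then the small socket. The job was handed in at about 28.5 s, with the gripper open and clear.

**Last checks:** the final wrist and scene pictures show the ratchet and spanner lying flat, with yellow showing around both outlines. Both sockets stand upright in their own wells. The carton, jar and yellow look-alikes looked unmoved.

**Forces:** the readings at the end of each move never passed about 8 N.

**What disagreed or was not checked:**
- The top and scene cameras differed from each other by 4 to 8 mm, so I used wrist-camera measurements for the final alignments.
- Pose readings taken just after a move were still settling by 2 to 4 mm. I allowed for this.
- I judged the final seating depth from the pictures and the release heights; I did not measure the height of each seated tool.

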